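# Set out the mosaic glue-up board

### The arm

A 6-joint arm with a two-finger parallel gripper is mounted at the origin on the work surface; the furniture and walls round the work are solid. World frame = base frame: x ahead of the robot, y to its left, z up, the work surface at z = 0. Lengths are in mm, angles in rad, forces in N, time in s.
With the tool pointing down it reaches from about 375 to 825 mm from the base axis. Payload 5.5 kg.
Tool frame: the origin (TCP) lies midway between the tips of the shut fingers; the grasp point (between the pads) lies 19 mm behind it (arm.tcp_to_grasp is the distance from the TCP to the grasp point, in mm); x points along the fingers, y is the direction in which the jaws open and shut, and the axes are right-handed (so a half turn about x gives the same grasp; the last joint's range is limited). The gripper opens to 85 mm and grips with 20 to 120 N. Pads are 22 mm wide; open, the fingers measure 114 mm over their backs; the gripper's body (76 mm by 85 mm) begins 54 mm behind the grasp point. The pads swing forward as they close: fully open they stand 13 mm farther back than shut.
Start: joints at [-1.105, 0.314, -0.047, 1.21, 0, 1.571], TCP at [269.479, -536.075, 231.299] pointing down, gripper open.
Joint ranges: [-2.67, 2.67], [-0.69, 1.73], [-1.03, 1.25], [-2.08, 2.16], [-1.42, 1.45], [-3.14, 3.14]. Speed limits (rad/s): [2.39, 2.39, 3.01, 3.14, 3.14, 3.14].

### API

Orientations are given as a unit quaternion [w, x, y, z].
In Python, from workcell import arm gives the robot as it stands.
- The arm moves only by the tool play_rows, never from a script. Its argument "motion" is a list that holds one entry, the list of rows, each a list of 7 numbers: the shift along the tool's x, y, z in mm, then the turn, a rotation vector about the tool's x, y, z in degrees, then the opening in per cent of the stroke, from 0 (shut) to 100 (fully open). A call has 1 to 8 rows; each row shifts and turns the commanded pose from where the row before left it, along the tool's axes as they then stand; what a row does not reach is not made up. A row lasts 1/12 s, in which the tool goes at most 41.7 mm and 7.16 degrees, less where a joint would pass 70% of its speed; a pose out of reach is approached as far as the arm can. A call is refused whole if a number of a shift passes 41.7 or a number of a turn 7.16, either way. A call with a gripper value outside its range is refused whole. The fingers move at their own pace and stop on an object; the grip force is fixed at half the most. Time passes only in rows, so rows that do not move let the fingers close. It gives the time, the measured TCP pose, the force and the opening at its end, in the units of the state.
- arm.state(): the state, without advancing time (a new reading comes with each control period).
- arm.camera(name): name is "scene" or "top"; returns a dict with "color" (400x640x3 uint8, red, green, blue), "fx", "fy", "cx", "cy" (pixels), "position" and "rotation" of the camera in the world. Camera axes: x right, y down, z forward; pixel columns grow to the right and rows downward; lengths in mm; the calibration is good to about 2 mm. A picture is of the moment at which its call begins. There is no depth.
- arm.finish_job(): hands the job in, once; it reports no verdict.
Trained networks look in the newest picture that a camera, given by its name, has taken for a name from the list of things; names that differ only in an ending like _2 or _b are one class to them, and where a whole thing is asked for, a point or a joint stands for the part that bears it (a point fixed in the world has none). Each returns a list of dicts, best first, with "confidence" (0 to 1); they miss things now and then, are a little off and sometimes report something else, mostly with a low value. They report only what shows in the picture. A call takes as long as a camera call. They do not tell look-alikes from the thing itself.
- arm.search_frame(camera, label): "location" ([x, y, z] in mm, in world coordinates, good to about 4 mm: the middle of the surface that is visible of it).
- arm.tip_of(camera, label): "location" ([x, y, z] in mm, in world coordinates, good to about 4 mm: a listed point, or the origin of a listed thing).
The state is a dict: "t": time; "qpos": joint angles; "dq": joint speeds; "effort": joint torques, N m; "tcp_pos": TCP position; "tcp_rot": TCP orientation; "wrist_force": force on the tool from outside, world axes, zero at the start; "ft_torque": the same for the moment, N m; "finger_gap": finger opening in mm.
Only numpy, scipy, OpenCV 4.12 (cv2) and the standard library are available. Lean on these libraries where they do the work, as an engineer would, in place of code of your own. Each camera call takes 0.05 s, during which the arm holds its last target.

### The job

Set out the plywood board for gluing the mosaic: stand the glue bottle centred on the white speckled coaster, and stand the jar of chips on the board midway between the coaster and the bowl, in line with them, with its gold-brown lid set squarely on top of it. Lay the glue brush flat on the board in front of the jar (the side without the dark batten), centred on the jar, parallel to the row and 9 cm from the jar's centre to the brush's. Leave the pale grey trigger bottle standing where it is.

Things in the scene. Friction and masses are not known exactly. Their poses are not given: they have to be found in the camera images.
- glue_board: Fixed plywood board flat on the table, top at z = 12 mm. Origin at table height; it spans x -105 to +85, y -168 to +168 mm. A dark batten, 15 mm wide, 14 mm high, runs along its back edge (+x, away from the robot). Coaster and bowl stand on it at (12, 110) and (12, -110) mm, either way round: the row runs along board y, its middle at (12, 0); the brush's place is (-78, 0).
- coaster: White speckled round ceramic disc, 83 mm across, 9 mm thick, fixed flat on the board near one end. Origin: centre of its underside.
- chip_bowl: Grey-green round bowl of tile chips, 107 mm across, 40 mm high, fixed on the board near the other end. Origin: centre of its underside.
- glue_bottle: Loose upright white glue bottle with a red pointed nozzle, 53 mm in diameter, 151 mm high with nozzle; body straight to 80 mm, shoulder to 108 mm, then a red cap whose foot is 24 mm wide from 109 to 118 mm and tapers to the tip: it can be lifted by that foot. At first on the 4 mm thick dark green mat. 0.11 to 0.18 kg. Origin: centre of its underside, z up.
- chip_jar: Loose upright clear round jar holding blue and white chips, open at the top, no lid on: body 63 mm in diameter up to 62 mm, neck 52 mm in diameter to the rim at 76 mm. At first on the 4 mm thick dark green mat. 0.17 to 0.27 kg. Origin: centre of its underside, z up.
- jar_lid: Loose gold-brown ribbed round lid, 55 mm in diameter, 13 mm high, lying flat. At first on the 4 mm thick dark green mat. It simply rests on the jar's rim (no screwing; its underside then is 76 mm above the jar's). Origin: centre of its underside, z up.
- glue_brush: Loose glue brush with an orange wooden handle, lying flat, 156 mm long (its y axis), up to 24 mm wide and 15 mm high. The handle, 12 mm wide, 14 mm high, runs from y = -30 to +78 mm, ferrule and bristles are at the -y end. Pinch it near y = +10 mm, where it balances. At first between cabinet and tile cutter. Origin: middle of its length, underside.
- trigger_bottle: Loose upright plain pale grey bottle with a trigger head, 55 x 67 mm, 126 mm high; a bystander among the things, to be left alone. It stands on the 4 mm thick dark green mat. Origin: centre of its underside.
There are look-alikes about, which are no part of the job. What is shaped like the jar_lid but turquoise is not meant.

How it is judged:
By the outcome, as a careful person would: the job done as asked, in the order asked, and still so for the second after the job is handed in, with the robot touching nothing.
It also fails if it takes over 109 s, if anything falls off the work surface, if the arm or the gripper's body presses on something with over 40 N, if the wrist force passes 120 N, or if a joint passes its speed limit or range.

## Working session

There is one attempt and no reset: what is moved stays moved. The work goes in short steps, Python scripts to look and compute and a tool call to move; the robot and the scene stay as the last step left them, time stands still between calls to the robot, and variables do not carry over. Pictures are saved under pics/ and viewed, and the job is handed in when it is done.

Besides the shell and the picture viewer there is one more tool, called after "Call:" by a JSON object that holds its "api" and its "payload", one argument or row to a line. play_rows: Moves the arm, as the interface text tells. Its arguments: {"type":"object","properties":{"motion":{"type":"array","items":{"type":"array","items":{"type":"array","items":{"type":"number"}}}}},"required":["motion"]}

```bash
ls; mkdir -p pics
python3 - <<'E'
from workcell import arm
import cv2
s=arm.state(); print(s)
for n in("scene","top"):
    c=arm.camera(n); cv2.imwrite(f"pics/{n}0.png",c["color"][:,:,::-1]); print(n,{k:v for k,v in c.items() if k!="color"})
    for l in["glue_board","coaster","chip_bowl","glue_bottle","chip_jar","jar_lid","glue_brush","trigger_bottle"]:
        for f in (arm.tip_of,):
            try: print(l,[( [round(float(x)) for x in d["location"]],round(d["confidence"],2)) for d in f(n,l)])
            except Exception as e: print(l,e)
print(arm.state()["t"])
E
```

```text
pics
{'t': 0.0, 'qpos': array([-1.10501925e+00,  3.14232363e-01, -4.81022670e-02,  1.21019421e+00,
       -3.55279006e-05,  1.57083381e+00]), 'dq': array([ 0.00076814, -0.00033945, -0.00023569,  0.00012581, -0.00123226,
       -0.0011353 ]), 'effort': array([ 9.97827374e-04, -5.39594042e+01,  3.39748728e+01,  1.93817262e-02,
       -7.18196873e-06,  8.69409803e-06]), 'tcp_pos': array([ 269.19488588, -535.56189471,  230.42060007]), 'tcp_rot': array([-0.16258645, -0.68786679, -0.16377265,  0.68817399]), 'wrist_force': array([-0.45805877,  0.23274342, -0.48924321]), 'ft_torque': array([-0.02678803,  0.00849942, -0.01195119]), 'finger_gap': 85.49511877965821}
scene {'fx': 368.31520914456263, 'fy': 368.31520914456263, 'cx': 322.3154800943223, 'cy': 196.37828774155278, 'position': array([-368.62330229,  796.83561623,  612.74893308]), 'rotation': array([ 0.19991187, -0.33521298,  0.79004198, -0.47275912])}
glue_board [([538, 30, 4], 0.67)]
coaster [([514, 136, 9], 0.55)]
chip_bowl [([590, -74, 13], 0.92)]
glue_bottle [([413, 378, 5], 0.63)]
chip_jar [([528, 408, 8], 0.9)]
jar_lid [([186, 366, -2], 0.9)]
glue_brush [([404, -274, -2], 0.51)]
trigger_bottle [([435, 273, 2], 0.82)]
top {'fx': 392.7727134554362, 'fy': 392.7727134554362, 'cx': 318.50271674991654, 'cy': 203.47515707521018, 'position': array([ 260.73967355,   58.95968044, 1009.3246116 ]), 'rotation': array([ 0.05264834, -0.70038076,  0.7092788 , -0.06015416])}
glue_board [([539, 28, 2], 0.66), ([414, 376, 7], 0.17)]
coaster [([511, 131, 10], 0.95), ([541, 26, -2], 0.65)]
chip_bowl [([587, -74, 11], 0.63)]
glue_bottle [([418, 376, 7], 0.87), ([513, 132, 11], 0.58)]
chip_jar [([524, 410, 2], 0.91)]
jar_lid [([194, 366, 0], 0.93), ([552, 313, 2], 0.91)]
glue_brush [([403, -276, 2], 0.58)]
trigger_bottle [([434, 271, 4], 0.58)]
0.9
```

View pics/scene0.png

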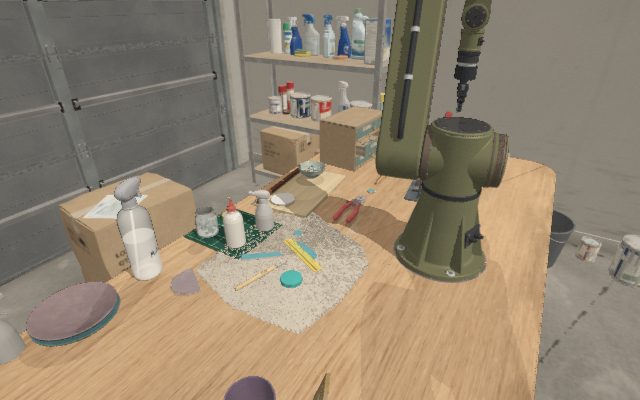

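View pics/top0.png

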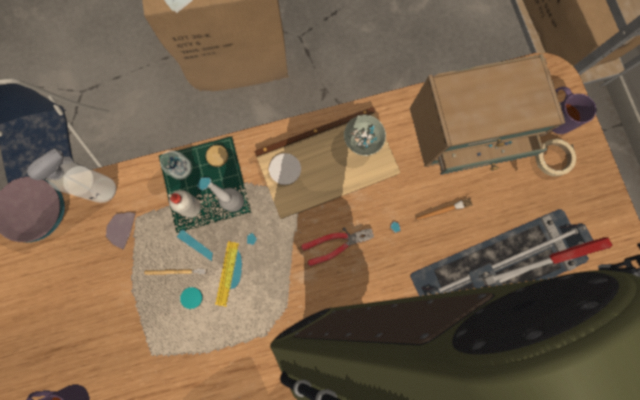

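```bash
cat > h.py <<'E'
import numpy as np,cv2
from scipy.spatial.transform import Rotation as R
def rot(q): q=np.asarray(q); return R.from_quat([q[1],q[2],q[3],q[0]])
def ray(c,u,v,z):
    d=rot(c["rotation"]).apply([(u-c["cx"])/c["fx"],(v-c["cy"])/c["fy"],1]); p=c["position"]; return p+d*(z-p[2])/d[2]
def proj(c,P):
    q=rot(c["rotation"]).inv().apply(np.atleast_2d(P)-c["position"]); return np.c_[q[:,0]/q[:,2]*c["fx"]+c["cx"],q[:,1]/q[:,2]*c["fy"]+c["cy"]]
E
python3 - <<'E'
from workcell import arm
import cv2,pickle
from h import *
cs={n:arm.camera(n) for n in("scene","top")}
pickle.dump(cs,open("c0.pkl","wb"))
for n,(a,b,c,d),k in(("top",(150,130,260,230),7),("top",(250,100,410,220),5),("top",(400,180,490,230),8),("scene",(180,150,350,260),4.5),("top",(130,200,270,320),5)):
    im=cs[n]["color"][b:d,a:c,::-1]; cv2.imwrite(f"pics/crop_{n}_{a}.png",cv2.resize(im,None,fx=k,fy=k,interpolation=cv2.INTER_CUBIC))
E
ls pics
```

```text
crop_scene_180.png
crop_top_130.png
crop_top_150.png
crop_top_250.png
crop_top_400.png
scene0.png
top0.png
```

View pics/crop_top_150.png

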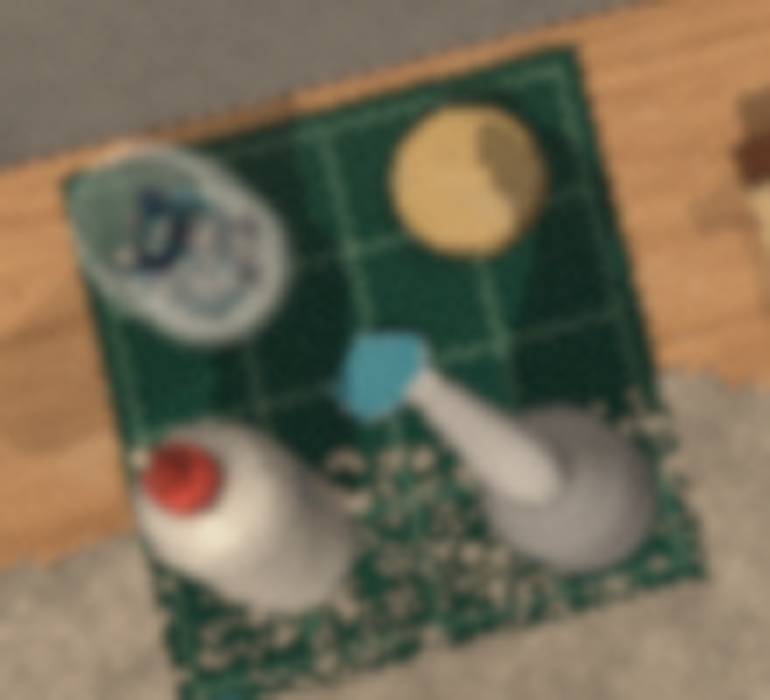

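View pics/crop_top_250.png

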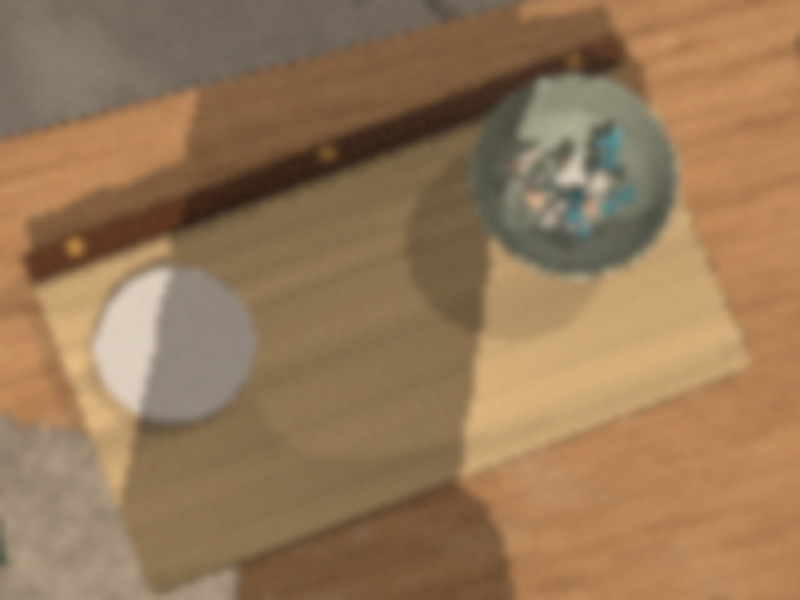

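View pics/crop_top_400.png

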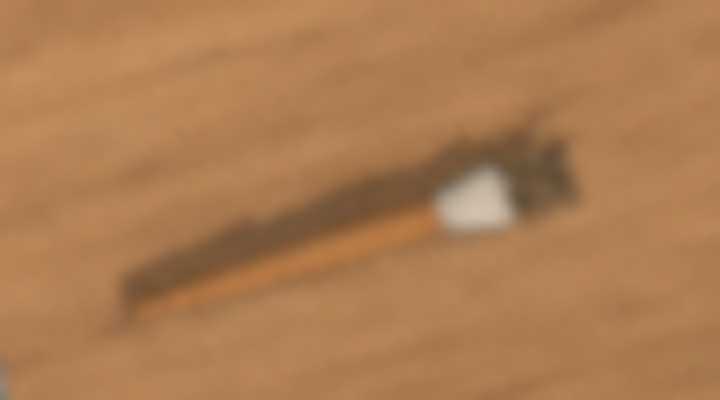

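View pics/crop_scene_180.png

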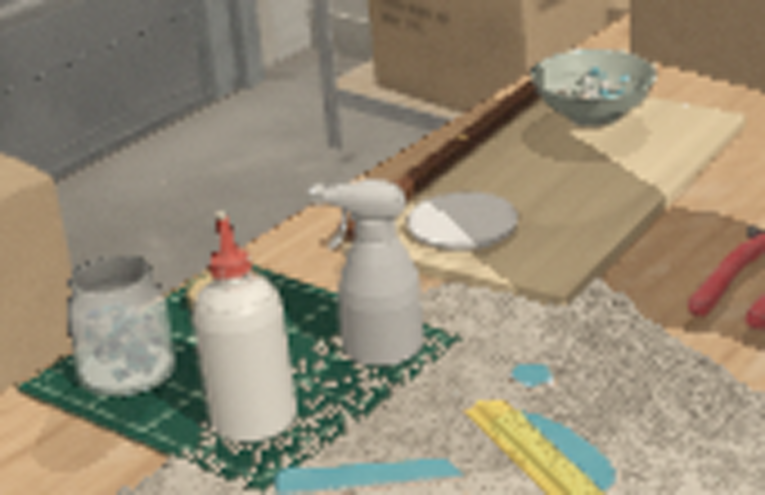

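View pics/crop_top_130.png

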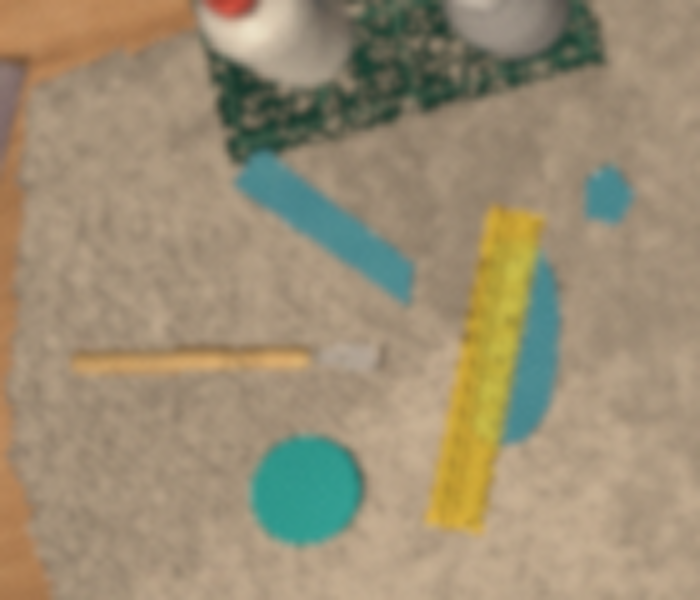

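Run:
```python
import pickle
from h import *
cs=pickle.load(open("c0.pkl","rb"))
def P(n,x0,y0,k,pts):
    for nm,x,y,z in pts:
        u=x0+(x+.5)/k-.5; v=y0+(y+.5)/k-.5
        print(n,nm,round(u,1),round(v,1),ray(cs[n],u,v,z).round(1))
P("top",250,100,5,[("coaster",174,344.5,21),("bowl",575,174,52),("frontL",160,593,12),("frontR",750,362,12),("batL",30,280,12)])
P("top",150,130,7,[("lid",468,179.5,15),("foot",183,479,116),("bottbase",280,610,4)])
P("top",400,180,8,[("handleend",135,312,7),("ferrR",515,205,8),("ferrL",440,205,7),("bristleend",575,175,7)])
P("scene",180,150,4.5,[("coaster",462,221,21),("bowl",594,70,50),("botbasefront",257,441,4),("footL",211,272,116),("footR",250,275,116),("jarrimL",75,275,80),("jarrimR",152,285,80)])
for n in cs:
    k=8
    for (nm,(x,y,z)) in dict(jar=(526,409,40),bot=(415,377,80),lid=(552,313,15)).items():
        u,v=proj(cs[n],[x,y,z])[0].astype(int)
        a,b=u-35,v-35
        im=cs[n]["color"][b:b+70,a:a+70,::-1]; cv2.imwrite(f"pics/z_{n}_{nm}.png",cv2.resize(im,None,fx=k,fy=k,interpolation=cv2.INTER_CUBIC)); print(n,nm,a,b)
```

```text
top coaster 284.4 168.5 [512.4 134.2  21. ]
top bowl 364.6 134.4 [591.5 -71.9  52. ]
top frontL 281.6 218.2 [384.3 142.   12. ]
top frontR 399.6 172.0 [ 502.  -165.6   12. ]
top batL 255.6 155.6 [550.3 210.3  12. ]
top lid 216.4 155.2 [551.5 311.9  15. ]
top foot 175.7 198.0 [421.2 376.8 116. ]
top bottbase 189.6 216.7 [392.1 379.    4. ]
top handleend 416.4 218.6 [ 379.8 -204.5    7. ]
top ferrR 463.9 205.2 [ 413.  -329.4    8. ]
top ferrL 454.6 205.2 [ 413.4 -305.4    7. ]
top bristleend 471.4 201.4 [ 422.8 -350.     7. ]
scene coaster 282.3 198.7 [504.2 138.4  21. ]
scene bowl 311.6 165.2 [594.5 -78.7  50. ]
scene botbasefront 236.7 247.6 [394.6 387.9   4. ]
scene footL 226.5 210.1 [417.7 390.6 116. ]
scene footR 235.2 210.7 [398.7 375.9 116. ]
scene jarrimL 196.3 210.7 [531.1 425.1  80. ]
scene jarrimR 213.4 212.9 [486.2 396.3  80. ]
scene jar 169 186
scene bot 198 185
scene lid 194 178
top jar 140 127
top bot 145 168
top lid 181 120
```

```bash
python3 -c "
import cv2,numpy as np
for n in('jar','bot'):
    cv2.imwrite(f'pics/p_{n}.png',cv2.resize(np.hstack([cv2.imread(f'pics/z_top_{n}.png'),cv2.imread(f'pics/z_scene_{n}.png')]),(800,400)))"
```

```text
(no output)
```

View pics/p_jar.png

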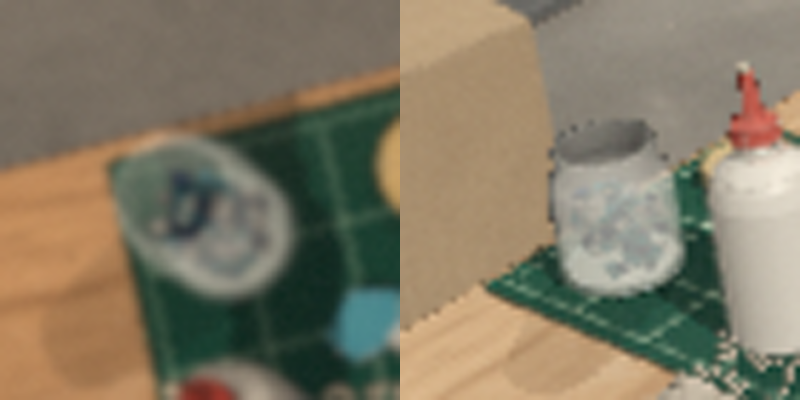

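View pics/p_bot.png

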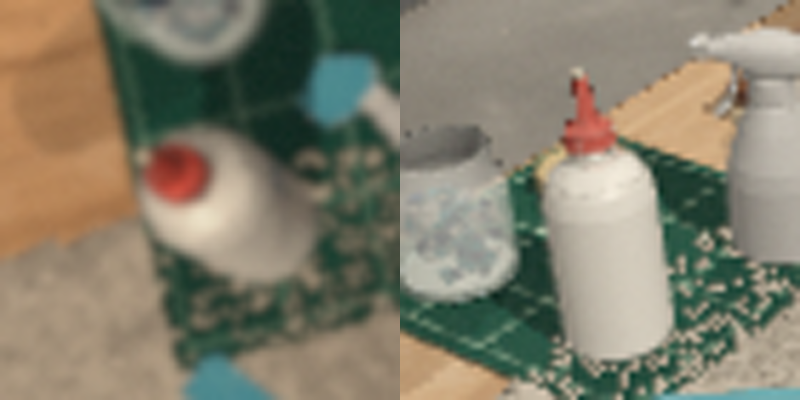

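```bash
cat > ov.py <<'E'
from h import *
def overlay(c,objs,fn,box,k):
    a,b,a2,b2=box
    im=cv2.resize(np.ascontiguousarray(c["color"][b:b2,a:a2,::-1]),None,fx=k,fy=k,interpolation=cv2.INTER_CUBIC)
    t=np.linspace(0,2*np.pi,60)
    for (x,y,rs,col) in objs:
        for r,z in rs:
            q=proj(c,np.c_[x+r*np.cos(t),y+r*np.sin(t),0*t+z]); q=((q-[a,b]+.5)*k-.5)
            cv2.polylines(im,[q.round().astype(int)],True,col,1)
    cv2.imwrite(fn,im)
BOT=lambda z:[(26.5,z),(26.5,z+80),(12,z+109),(12,z+118),(1,z+151)]
JAR=lambda z:[(31.5,z),(31.5,z+62),(26,z+76)]
LID=lambda z:[(27.5,z),(27.5,z+13)]
COA=[(41.5,12),(41.5,21)]
BOWL=[(53.5,52)]
E
cat > a.py <<'E'
import pickle,sys
from ov import *
cs=pickle.load(open("c0.pkl","rb"))
o=[(418,377,BOT(4),(255,0,255)),(525,409,JAR(4),(255,0,0)),(551.5,312,LID(4),(0,0,255)),(511,135,COA,(0,0,255)),(591,-74,BOWL,(0,0,255))]
overlay(cs["top"],o,"pics/o1.png",(150,130,260,230),7)
overlay(cs["scene"],o,"pics/o2.png",(180,180,290,260),7)
overlay(cs["top"],o,"pics/o3.png",(250,100,410,220),5)
overlay(cs["scene"],o,"pics/o4.png",(240,150,350,230),7)
E
python3 a.py
```

```text
(no output)
```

View pics/o1.png

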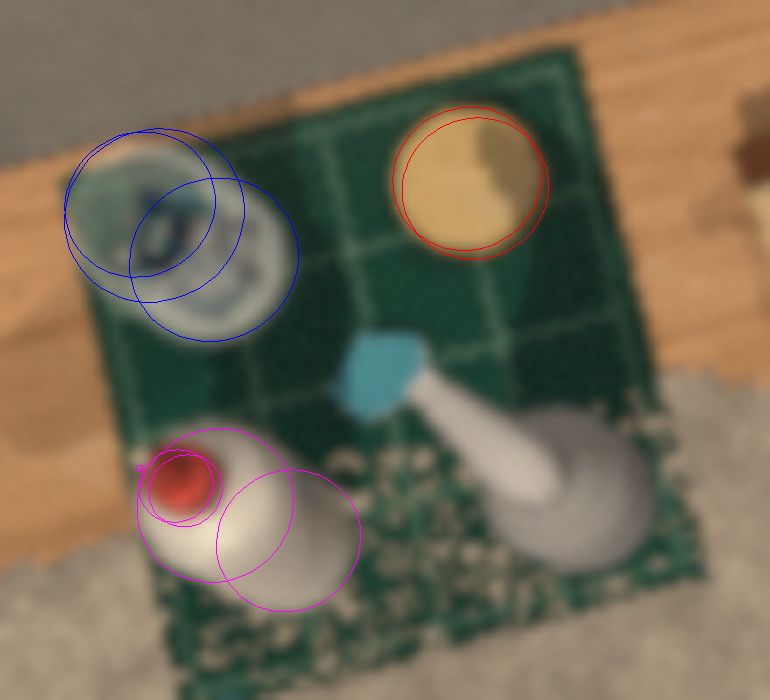

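View pics/o2.png

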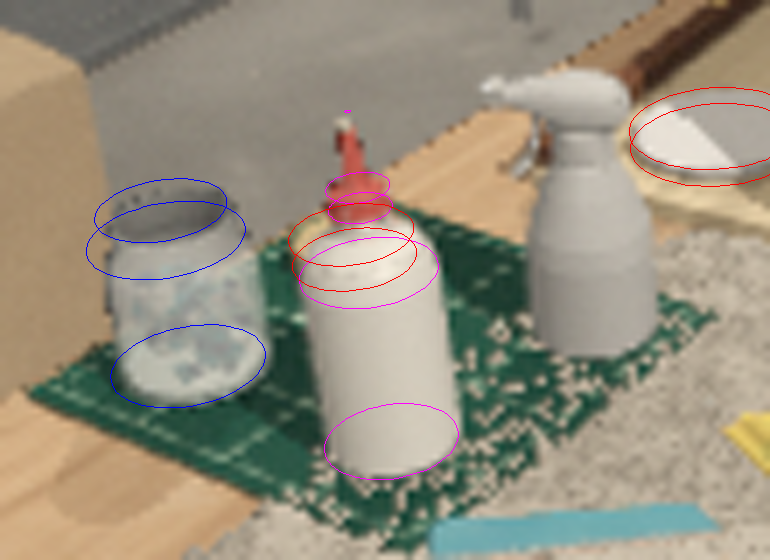

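View pics/o3.png

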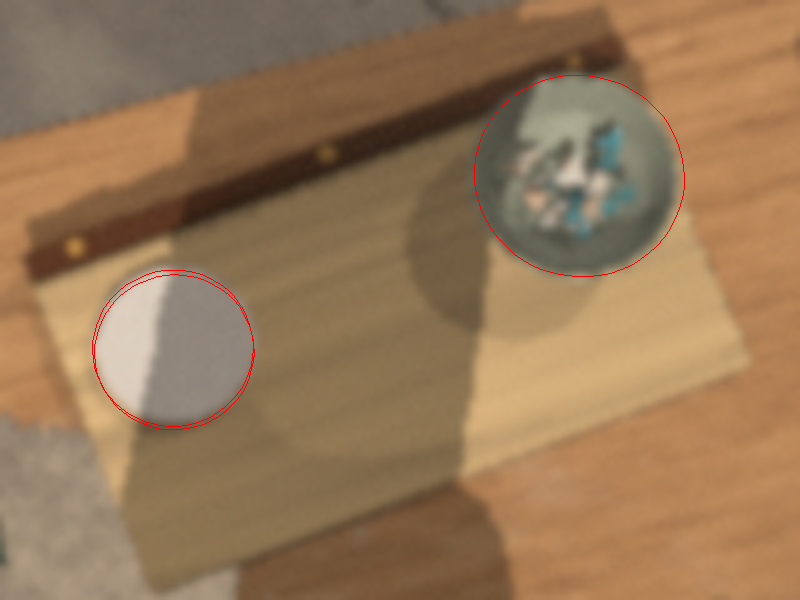

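View pics/o4.png

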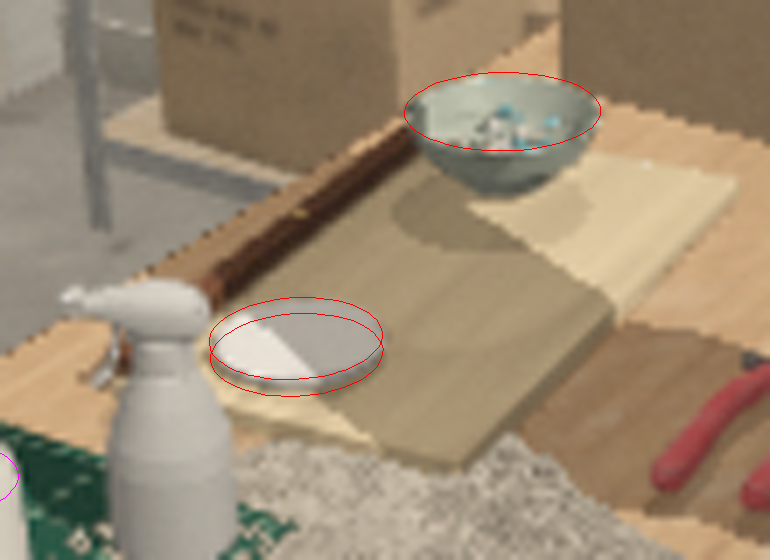

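```bash
cat > plan.py <<'E'
import sys
from h import *
# jaw-angle based: tool x down, tool y (jaws) at world angle a (deg)
def target_R(a):
    a=np.radians(a); x=np.array([0,0,-1.]); y=np.array([np.cos(a),np.sin(a),0]); z=np.cross(x,y); return R.from_matrix(np.c_[x,y,z])
def plan(p0,R0,p1,a,n,rotn=None):
    """rows from p0,R0 to p1 with jaw angle a; linear, rotation spread over rows; rounded & simulated"""
    if a is None: R1=R0
    else:
        c=[target_R(a),target_R(a+180)]; R1=min(c,key=lambda r:(R0.inv()*r).magnitude())
    rv=(R0.inv()*R1).as_rotvec(); p=np.array(p0,float); Rc=R0; rows=[]
    for i in range(n):
        tr=np.degrees((Rc.inv()*R1).as_rotvec())/(n-i)
        s=Rc.inv().apply((np.array(p1)-p)/(n-i))
        s=s.round(1); tr=tr.round(2)
        p=p+Rc.apply(s); Rc=Rc*R.from_rotvec(np.radians(tr)); rows.append(list(s)+list(tr))
    return rows,p,Rc
def go(wps,grip):
    from workcell import arm
    s=arm.state(); p,Rc=s["tcp_pos"],rot(s["tcp_rot"])
    M=Rc.as_matrix(); print("t",round(s["t"],2),"tcp",p.round(1),"jaw",round(np.degrees(np.arctan2(M[1,1],M[0,1])),1),"down",M[:,0].round(3),"gap",round(s["finger_gap"],1),"F",s["wrist_force"].round(1))
    for w in wps:
        p1,a,n=w
        rows,p,Rc=plan(p,Rc,p1,a,n)
        for r in rows: print([float(x)+0 for x in r]+[grip],end=",\n")
        print("->",p.round(1))
E
python3 - <<'E'
from plan import *
go([((330,-480,340),None,4),((500,-200,340),0,9),((525,0,330),20.9,6),((440,300,300),20.9,9),((419,378,210),20.9,3)],70)
E
```

```text
t 1.0 tcp [ 269.5 -536.1  231.3] jaw -63.3 down [-0.  0. -1.] gap 85.0 F [ 0.5  0.3 -1. ]
[-27.2, -5.7, -19.8, 0.0, 0.0, 0.0, 70],
[-27.2, -5.7, -19.8, 0.0, 0.0, 0.0, 70],
[-27.1, -5.8, -19.8, 0.0, 0.0, 0.0, 70],
[-27.2, -5.7, -19.9, 0.0, 0.0, 0.0, 70],
-> [ 330. -480.  340.]
[0.0, -19.3, -30.8, -7.03, 0.0, 0.0, 70],
[0.0, -15.4, -33.0, -7.04, 0.0, 0.0, 70],
[0.0, -11.2, -34.6, -7.03, 0.0, 0.0, 70],
[0.0, -6.9, -35.7, -7.04, 0.0, 0.0, 70],
[0.0, -2.5, -36.3, -7.03, 0.0, 0.0, 70],
[0.0, 2.0, -36.4, -7.04, 0.0, 0.0, 70],
[0.0, 6.4, -35.8, -7.03, 0.0, 0.0, 70],
[0.0, 10.8, -34.8, -7.04, 0.0, 0.0, 70],
[0.0, 14.9, -33.2, -7.03, 0.0, 0.0, 70],
-> [ 500. -200.  340.]
[1.7, 4.2, -33.3, -3.48, 0.0, 0.0, 70],
[1.7, 6.2, -33.0, -3.48, 0.0, 0.0, 70],
[1.7, 8.2, -32.6, -3.49, 0.0, 0.0, 70],
[1.6, 10.1, -32.0, -3.48, 0.0, 0.0, 70],
[1.7, 12.1, -31.4, -3.49, 0.0, 0.0, 70],
[1.6, 13.9, -30.6, -3.48, 0.0, 0.0, 70],
-> [525.  -0. 330.]
[3.3, 3.1, -34.5, 0.0, 0.0, 0.0, 70],
[3.3, 3.1, -34.5, 0.0, 0.0, 0.0, 70],
[3.3, 3.1, -34.5, 0.0, 0.0, 0.0, 70],
[3.4, 3.0, -34.5, 0.0, 0.0, 0.0, 70],
[3.3, 3.1, -34.5, 0.0, 0.0, 0.0, 70],
[3.4, 3.0, -34.5, 0.0, 0.0, 0.0, 70],
[3.3, 3.1, -34.5, 0.0, 0.0, 0.0, 70],
[3.4, 3.0, -34.5, 0.0, 0.0, 0.0, 70],
[3.3, 3.1, -34.6, 0.0, 0.0, 0.0, 70],
-> [440. 300. 300.]
[30.0, 2.7, -26.8, 0.0, 0.0, 0.0, 70],
[30.0, 2.8, -26.8, 0.0, 0.0, 0.0, 70],
[30.0, 2.7, -26.7, 0.0, 0.0, 0.0, 70],
-> [419. 378. 210.]
```

Candidates before reaching (top-view pixels):
- **Glue bottle:** the white one with a red nozzle at (176,198). The grey trigger bottle at (225,197) and the white spray bottle at (90,185) are not it.
- **Lid:** gold-brown at (216,155). The turquoise one at (191,298) is not it.
- **Brush:** orange handle at (445,207). The pale one on the cloth at (170,271) is not it.
- **Jar:** the only clear jar is at (178,165).

The close crops confirm these choices.

Call:
{"api": "play_rows", "payload": {
  "motion": [
    [[-27,-6,-20,0,0,0,70],[-27,-6,-20,0,0,0,70],[-27,-6,-20,0,0,0,70],[-27,-6,-20,0,0,0,70],[0,-19,-31,-7,0,0,70],[0,-15,-33,-7,0,0,70],[0,-11,-35,-7,0,0,70],[0,-7,-36,-7,0,0,70]]
  ]
}}

```text
t: 1.67
tcp_pos: [407.6, -353.2, 339.6]
tcp_rot: [0.327, 0.627, 0.326, -0.627]
wrist_force: [0.2, 0.4, 0.2]
finger_gap: 59.9
```

Call:
{"api": "play_rows", "payload": {
  "motion": [
    [[0,-2,-36,-7,0,0,70],[0,2,-36,-7,0,0,70],[0,6,-36,-7,0,0,70],[0,11,-35,-7,0,0,70],[0,15,-33,-7,0,0,70],[2,4,-33,-3.5,0,0,70],[2,6,-33,-3.5,0,0,70],[2,8,-33,-3.5,0,0,70]]
  ]
}}

```text
t: 2.33
tcp_pos: [514.6, -98.3, 333.2]
tcp_rot: [0.543, 0.453, 0.543, -0.453]
wrist_force: [-0.0, 0.2, 0.1]
finger_gap: 59.6
```

Run:
```python
from plan import *
go([((525,0,330),20.9,3),((440,300,300),20.9,9),((419,378,210),20.9,4)],70)
```

```text
t 2.33 tcp [514.6 -98.3 333.2] jaw 10.4 down [ 0. -0. -1.] gap 59.6 F [-0.   0.2  0.1]
[1.1, 9.3, -31.6, -3.51, 0.0, 0.0, 70],
[1.1, 11.2, -31.0, -3.51, 0.0, 0.0, 70],
[1.0, 13.1, -30.2, -3.52, 0.0, 0.0, 70],
-> [525.  -0. 330.]
[3.3, 3.1, -34.5, 0.0, 0.0, 0.0, 70],
[3.3, 3.1, -34.5, 0.0, 0.0, 0.0, 70],
[3.3, 3.1, -34.5, 0.0, 0.0, 0.0, 70],
[3.3, 3.1, -34.5, 0.0, 0.0, 0.0, 70],
[3.4, 3.0, -34.5, 0.0, 0.0, 0.0, 70],
[3.3, 3.1, -34.5, 0.0, 0.0, 0.0, 70],
[3.4, 3.0, -34.5, 0.0, 0.0, 0.0, 70],
[3.3, 3.1, -34.5, 0.0, 0.0, 0.0, 70],
[3.4, 3.0, -34.6, 0.0, 0.0, 0.0, 70],
-> [440. 300. 300.]
[22.5, 2.1, -20.1, 0.0, 0.0, 0.0, 70],
[22.5, 2.0, -20.1, 0.0, 0.0, 0.0, 70],
[22.5, 2.1, -20.1, 0.0, 0.0, 0.0, 70],
[22.5, 2.0, -20.1, 0.0, 0.0, 0.0, 70],
-> [418.9 378.  210. ]
```

Call:
{"api": "play_rows", "payload": {
  "motion": [
    [[1,9.3,-31.6,-3.5,0,0,60],[1,11.2,-31,-3.5,0,0,60],[1,13,-30.2,-3.5,0,0,60],[3,3,-34.5,0,0,0,60],[3,3,-34.5,0,0,0,60],[3,3,-34.5,0,0,0,60],[3,3,-34.5,0,0,0,60],[3,3,-34.5,0,0,0,60]]
  ]
}}

```text
t: 3.0
tcp_pos: [477.4, 166.5, 315.3]
tcp_rot: [0.582, 0.402, 0.582, -0.402]
wrist_force: [0.2, 1.2, -0.5]
finger_gap: 51.5
```

Call:
{"api": "play_rows", "payload": {
  "motion": [
    [[3,3,-34.5,0,0,0,60],[3,3,-34.5,0,0,0,60],[3,3,-34.5,0,0,0,60],[3,3,-34.5,0,0,0,60],[20,2,-20,0,0,0,60],[20,2,-20,0,0,0,60],[20,2,-20,0,0,0,60],[20,2,-20,0,0,0,60]]
  ]
}}

```text
t: 3.67
tcp_pos: [419.4, 377.1, 222.6]
tcp_rot: [0.582, 0.402, 0.582, -0.402]
wrist_force: [1.2, 0.4, -0.7]
finger_gap: 50.9
```

```bash
cat > look.py <<'E'
from ov import *
from workcell import arm
import sys,pickle
def look(tag,focus,objs=[],k=6,hw=(62,45),cams=("top","scene")):
    out=[];cs={}
    for n in cams:
        c=arm.camera(n); cs[n]=c
        u,v=proj(c,focus)[0].astype(int); a=max(0,min(640-2*hw[0],u-hw[0])); b=max(0,min(400-2*hw[1],v-hw[1]))
        overlay(c,objs,f"pics/{tag}_{n}.png",(a,b,a+2*hw[0],b+2*hw[1]),k); print(n,"box",a,b)
    pickle.dump(cs,open(f"{tag}.pkl","wb"))
E
python3 - <<'E'
from plan import *
go([((419,378,200),20.9,1)],60)
from look import *
s=arm.state();p=s["tcp_pos"]
look("b1",[419,378,130],[(p[0],p[1],[(3,p[2]),(12,p[2])],(0,255,0))])
E
```

```text
t 3.67 tcp [419.4 377.1 222.6] jaw 20.7 down [ 0.001  0.    -1.   ] gap 50.9 F [ 1.2  0.4 -0.7]
[22.6, -0.1, -0.9, -0.19, -0.01, -0.03, 60],
-> [419. 378. 200.]
top box 110 152
scene box 167 158
```

View pics/b1_top.png

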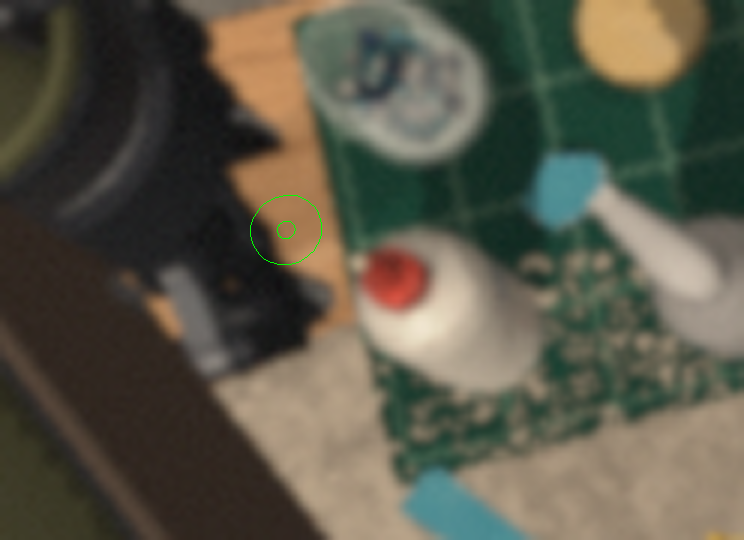

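View pics/b1_scene.png

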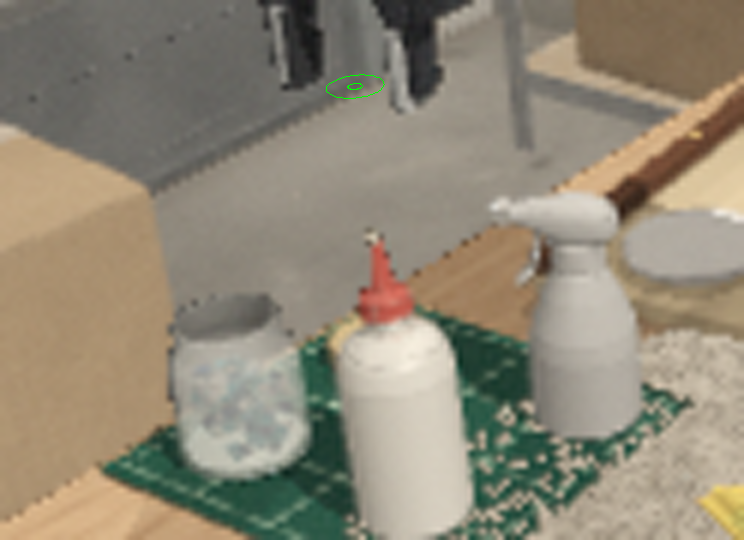

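Call:
{"api": "play_rows", "payload": {
  "motion": [
    [[20,0,-0.5,0,0,0,60],[20,0,-0.5,0,0,0,60],[20,0,0,0,0,0,60],[0,0,0,0,0,0,60]]
  ]
}}

```text
t: 4.1
tcp_pos: [418.0, 374.9, 160.4]
tcp_rot: [0.581, 0.4, 0.582, -0.404]
wrist_force: [-1.7, -0.3, -0.8]
finger_gap: 51.2
```

Run:
```python
from plan import *
go([((419,378,114),20.9,3)],60)
from look import *
s=arm.state();p=s["tcp_pos"]
look("b2",[419,378,130],[(p[0],p[1],[(3,p[2]),(12,p[2])],(0,255,0))],k=8,hw=(45,35))
```

```text
t 4.1 tcp [418.  374.9 160.4] jaw 20.7 down [-0.004 -0.004 -1.   ] gap 51.2 F [-1.7 -0.3 -0.8]
[15.5, 0.7, -0.9, -0.08, 0.04, 0.09, 60],
[15.5, 0.7, -0.9, -0.08, 0.04, 0.09, 60],
[15.4, 0.8, -0.9, -0.07, 0.04, 0.09, 60],
-> [419.  378.1 114. ]
top box 127 162
scene box 184 168
```

View pics/b2_top.png

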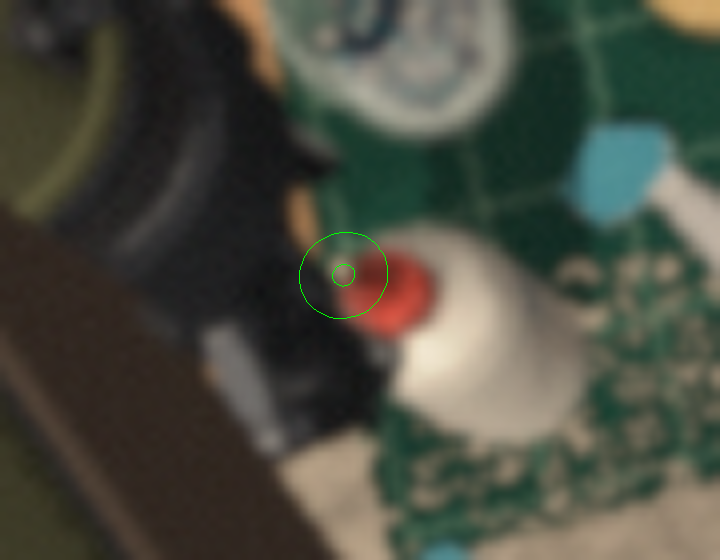

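View pics/b2_scene.png

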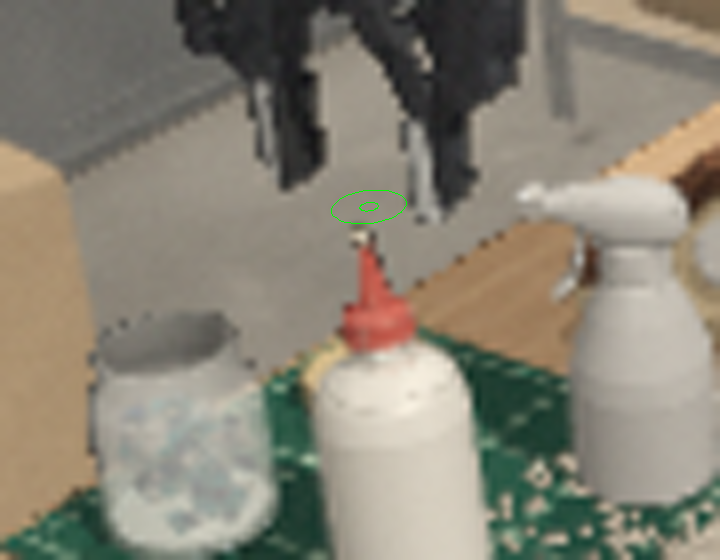

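Call:
{"api": "play_rows", "payload": {
  "motion": [
    [[15,0,0,0,0,0,60],[15,0,0,0,0,0,60],[10,0,0,0,0,0,60],[4,0,0,0,0,0,60],[0,0,0,0,0,0,60],[0,0,0,0,0,0,60]]
  ]
}}

```text
t: 4.7
tcp_pos: [419.9, 377.2, 120.2]
tcp_rot: [0.582, 0.402, 0.582, -0.402]
wrist_force: [0.4, 0.2, -0.0]
finger_gap: 51.5
```

Run:
```python
from plan import *
go([((419,378,114),20.9,1)],60)
from look import *
s=arm.state();p=s["tcp_pos"]
look("b3",[419,378,120],[(p[0],p[1],[(3,p[2]),(12,p[2])],(0,255,0))],k=8,hw=(45,35),cams=("scene",))
```

```text
t 4.7 tcp [419.9 377.2 120.2] jaw 20.7 down [ 0.001  0.001 -1.   ] gap 51.5 F [ 0.4  0.2 -0. ]
[6.2, -0.6, -1.1, -0.22, -0.02, -0.05, 60],
-> [419. 378. 114.]
scene box 185 171
```

View pics/b3_scene.png

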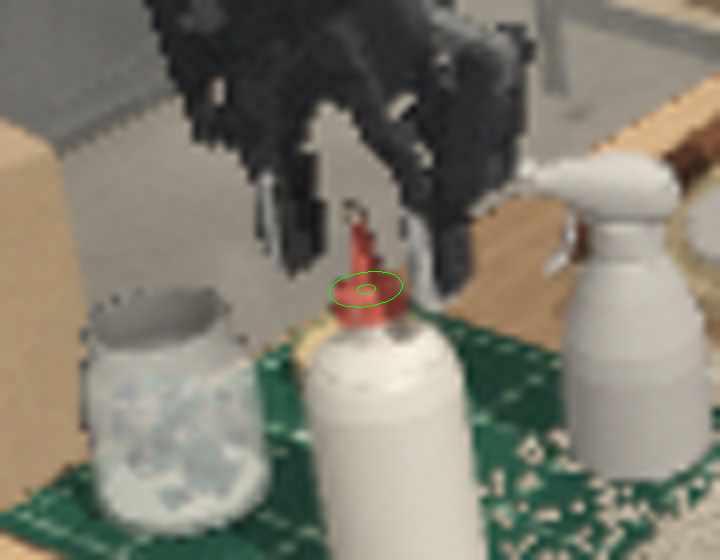

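Call:
{"api": "play_rows", "payload": {
  "motion": [
    [[6,0,0,0,0,0,60],[0,0,0,0,0,0,30],[0,0,0,0,0,0,20],[0,0,0,0,0,0,0],[0,0,0,0,0,0,0],[0,0,0,0,0,0,0],[0,0,0,0,0,0,0],[0,0,0,0,0,0,0]]
  ]
}}

```text
t: 5.42
tcp_pos: [419.7, 377.1, 113.6]
tcp_rot: [0.582, 0.402, 0.582, -0.402]
wrist_force: [0.7, 0.5, 1.9]
finger_gap: 20.9
```

Call:
{"api": "play_rows", "payload": {
  "motion": [
    [[-2,0,0,0,0,0,0],[-5,0,0,0,0,0,0],[-5,0,0,0,0,0,0],[-5,0,0,0,0,0,0],[0,0,0,0,0,0,0],[0,0,0,0,0,0,0]]
  ]
}}

```text
t: 5.92
tcp_pos: [419.8, 377.2, 130.8]
tcp_rot: [0.582, 0.402, 0.582, -0.402]
wrist_force: [0.1, 0.1, -1.5]
finger_gap: 20.9
```

Run:
```python
from plan import *
from look import *
s=arm.state();p=s["tcp_pos"]
look("b4",[419,378,100],[(p[0],p[1],BOT(p[2]-111),(0,255,0))],k=8,hw=(45,35))
go([((419,378,230),20.9,3),((511,135,230),20.9,8)],0)
```

```text
top box 132 165
scene box 186 178
t 6.02 tcp [419.4 376.9 130.3] jaw 20.7 down [-0. -0. -1.] gap 20.5 F [ 0.3  0.7 -1.5]
[-33.2, 0.0, -0.4, -0.07, 0.0, 0.0, 0],
[-33.3, 0.0, -0.4, -0.07, 0.0, 0.0, 0],
[-33.2, 0.0, -0.4, -0.07, 0.0, 0.0, 0],
-> [419. 378. 230.]
[0.0, -0.1, 32.5, 0.0, 0.0, 0.0, 0],
[0.0, -0.1, 32.5, 0.0, 0.0, 0.0, 0],
[0.0, -0.1, 32.5, 0.0, 0.0, 0.0, 0],
[0.0, -0.1, 32.5, 0.0, 0.0, 0.0, 0],
[0.0, -0.1, 32.5, 0.0, 0.0, 0.0, 0],
[0.0, -0.1, 32.4, 0.0, 0.0, 0.0, 0],
[0.0, -0.1, 32.5, 0.0, 0.0, 0.0, 0],
[0.0, 0.0, 32.4, 0.0, 0.0, 0.0, 0],
-> [511. 135. 230.]
```

View pics/b4_scene.png

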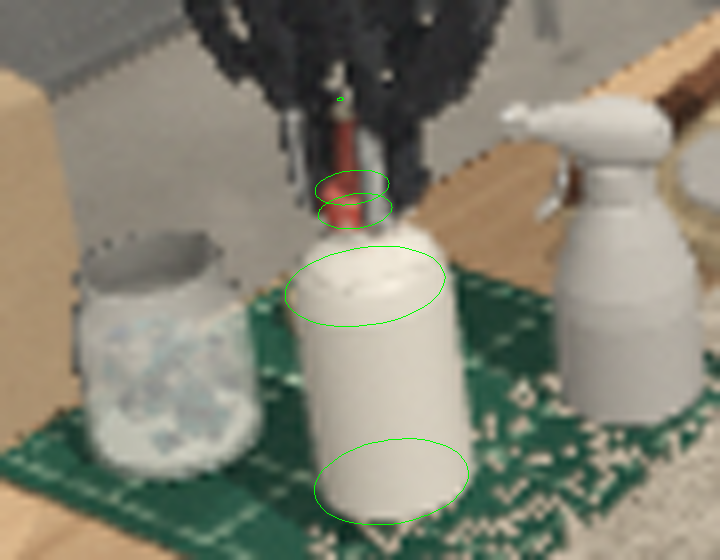

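View pics/b4_top.png

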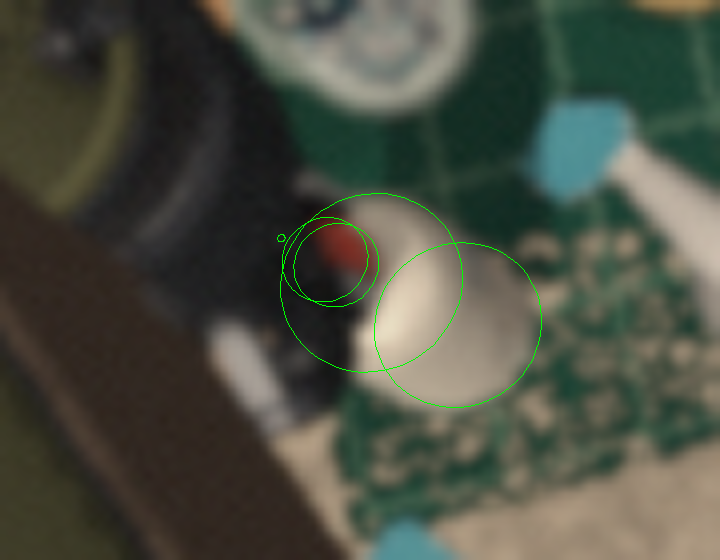

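Call:
{"api": "play_rows", "payload": {
  "motion": [
    [[-34,0,0,0,0,0,0],[-34,0,0,0,0,0,0],[-34,0,0,0,0,0,0],[-32,0,0,0,0,0,0],[0,0,20,0,0,0,0],[0,0,30,0,0,0,0],[0,0,32,0,0,0,0],[0,0,32,0,0,0,0]]
  ]
}}

```text
t: 6.68
tcp_pos: [459.8, 269.4, 264.2]
tcp_rot: [0.582, 0.402, 0.582, -0.402]
wrist_force: [-0.4, 0.1, -2.8]
finger_gap: 20.9
```

Call:
{"api": "play_rows", "payload": {
  "motion": [
    [[0,0,32,0,0,0,0],[0,0,32,0,0,0,0],[0,0,32,0,0,0,0],[0,0,30,0,0,0,0],[0,0,20,0,0,0,0],[0,0,0,0,0,0,0],[0,0,0,0,0,0,0],[0,0,0,0,0,0,0]]
  ]
}}

```text
t: 7.35
tcp_pos: [511.0, 134.0, 264.0]
tcp_rot: [0.581, 0.402, 0.582, -0.402]
wrist_force: [-0.2, 0.4, -1.9]
finger_gap: 20.4
```

Run:
```python
from plan import *
go([((512.4,134.2,145),20.9,4)],0)
```

```text
t 7.35 tcp [511. 134. 264.] jaw 20.7 down [-0.001  0.    -1.   ] gap 20.4 F [-0.2  0.4 -1.9]
[29.8, 0.4, 0.1, -0.06, -0.01, 0.01, 0],
[29.7, 0.3, 0.1, -0.05, -0.01, 0.01, 0],
[29.8, 0.3, 0.1, -0.06, -0.01, 0.0, 0],
[29.7, 0.4, 0.0, -0.05, 0.0, 0.01, 0],
-> [512.4 134.2 145. ]
```

Call:
{"api": "play_rows", "payload": {
  "motion": [
    [[30,0.4,0,0,0,0,0],[30,0.3,0,0,0,0,0],[30,0.3,0,0,0,0,0],[28,0.3,0,0,0,0,0],[0,0,0,0,0,0,0],[0,0,0,0,0,0,0]]
  ]
}}

```text
t: 7.85
tcp_pos: [510.8, 134.8, 145.4]
tcp_rot: [0.581, 0.401, 0.583, -0.403]
wrist_force: [-0.4, 0.3, -1.4]
finger_gap: 20.8
```

Run:
```python
from plan import *
from look import *
s=arm.state();p=s["tcp_pos"]
look("b5",[512,134,60],[(p[0],p[1],BOT(p[2]-110)[:2],(0,255,0)),(512.4,134.2,COA,(0,0,255))],k=8,hw=(45,35))
go([((512.4,134.2,132),20.9,2)],0)
```

```text
top box 238 129
scene box 236 152
t 7.95 tcp [513.4 135.1 148. ] jaw 20.7 down [ 0.002  0.001 -1.   ] gap 20.8 F [ 0.6 -0.4 -1.2]
[8.0, -0.7, 0.2, -0.08, 0.0, -0.06, 0],
[8.0, -0.6, 0.3, -0.07, 0.01, -0.06, 0],
-> [512.4 134.2 132. ]
```

View pics/b5_scene.png

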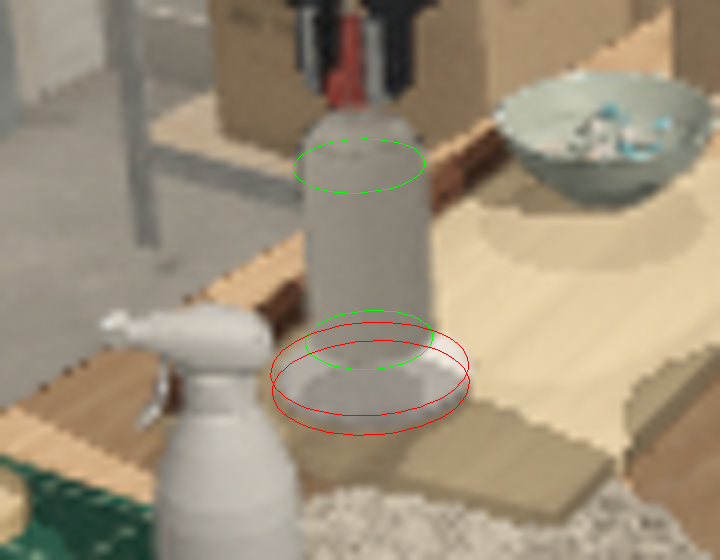

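View pics/b5_top.png

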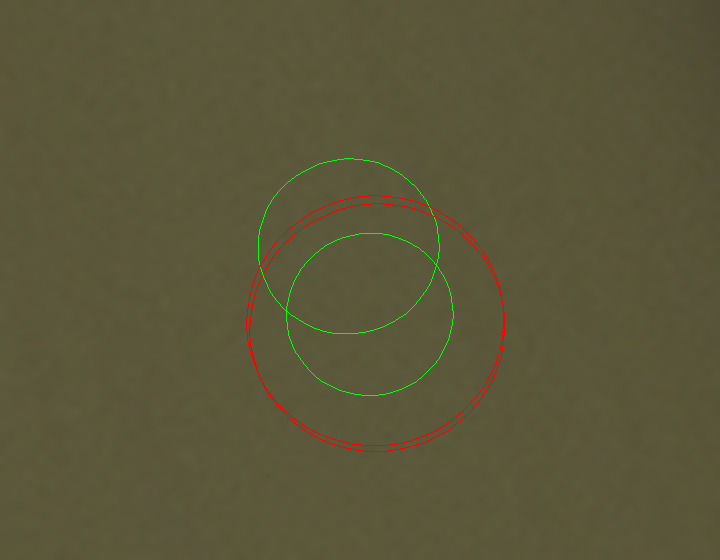

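Call:
{"api": "play_rows", "payload": {
  "motion": [
    [[5,0,0,0,0,0,0],[5,0,0,0,0,0,0],[2,0,0,0,0,0,0],[1,0,0,0,0,0,0],[0,0,0,0,0,0,0],[0,0,0,0,0,0,0],[0,0,0,0,0,0,0]]
  ]
}}

```text
t: 8.53
tcp_pos: [512.7, 134.1, 133.5]
tcp_rot: [0.582, 0.402, 0.582, -0.402]
wrist_force: [-0.3, -0.4, -0.8]
finger_gap: 20.7
```

Run:
```python
from plan import *
from look import *
s=arm.state();p=s["tcp_pos"]
look("b6",[512,134,60],[(512.4,134.2,BOT(21)[:1],(0,255,0)),(512.4,134.2,COA,(0,0,255))],k=8,hw=(45,35),cams=["scene"])
go([((512.4,134.2,130.5),20.9,1)],0)
```

```text
scene box 236 152
t 8.58 tcp [512.6 134.1 133.5] jaw 20.7 down [ 0.  0. -1.] gap 20.9 F [ 0.5 -0.  -1.5]
[3.0, -0.2, -0.1, -0.21, 0.0, -0.01, 0],
-> [512.4 134.2 130.5]
```

View pics/b6_scene.png

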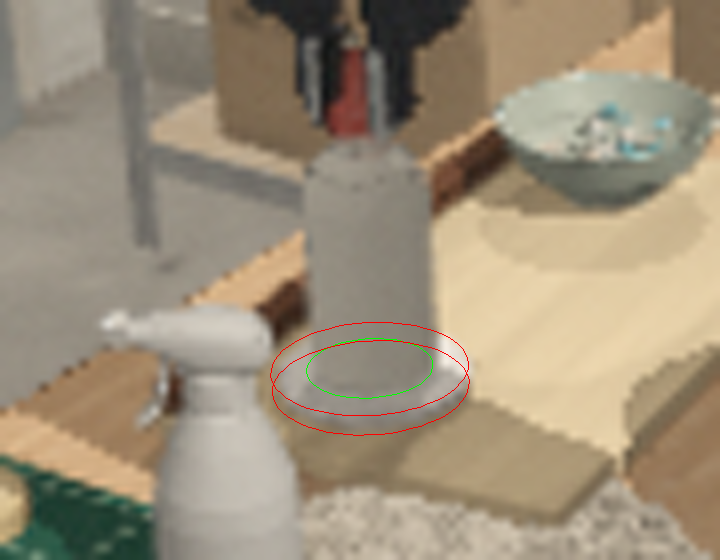

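Call:
{"api": "play_rows", "payload": {
  "motion": [
    [[1,0,0,0,0,0,0],[1,0,0,0,0,0,0],[0.5,0,0,0,0,0,0],[0,0,0,0,0,0,0],[0,0,0,0,0,0,0],[0,0,0,0,0,0,0]]
  ]
}}

```text
t: 9.08
tcp_pos: [512.6, 134.2, 130.9]
tcp_rot: [0.582, 0.402, 0.582, -0.402]
wrist_force: [0.3, 0.7, -1.0]
finger_gap: 20.8
```

Call:
{"api": "play_rows", "payload": {
  "motion": [
    [[0.5,0,0,0,0,0,0],[0.5,0,0,0,0,0,0],[0,0,0,0,0,0,0],[0,0,0,0,0,0,0],[0,0,0,0,0,0,0]]
  ]
}}

```text
t: 9.5
tcp_pos: [513.3, 134.4, 130.7]
tcp_rot: [0.582, 0.403, 0.581, -0.402]
wrist_force: [-0.5, 0.4, 5.0]
finger_gap: 21.0
```

Run:
```python
from plan import *
from look import *
s=arm.state();p=s["tcp_pos"]
print(s["wrist_force"])
look("b7",[512,134,60],[(512.4,134.2,BOT(21)[:1],(0,255,0)),(512.4,134.2,COA,(0,0,255))],k=8,hw=(45,35),cams=["scene"])
go([((512.4,134.2,130.5),20.9,1)],0)
```

```text
[-0.52317707  0.43825617  4.96307277]
scene box 236 152
t 9.55 tcp [513.3 134.4 130.7] jaw 20.7 down [ 0.002  0.    -1.   ] gap 21.0 F [0.5 0.5 5.7]
[0.2, -0.9, -0.2, -0.21, 0.01, -0.1, 0],
-> [512.4 134.2 130.5]
```

View pics/b7_scene.png

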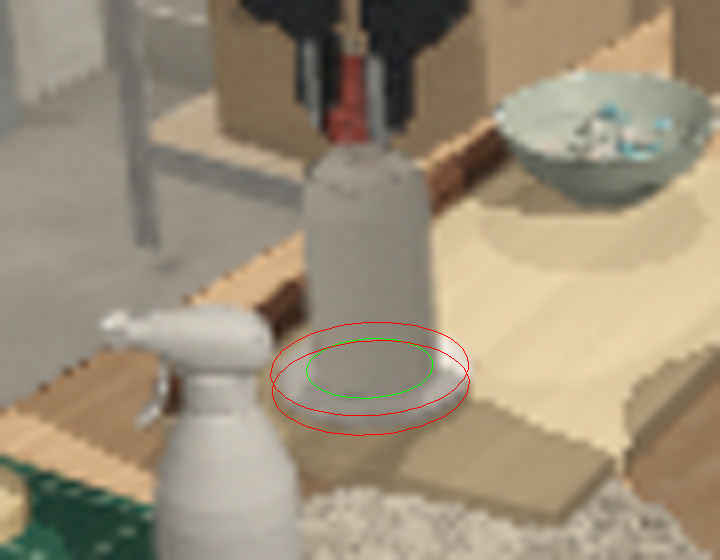

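Call:
{"api": "play_rows", "payload": {
  "motion": [
    [[-0.5,0,0,0,0,0,10],[0,0,0,0,0,0,25],[0,0,0,0,0,0,35],[0,0,0,0,0,0,50],[-5,0,0,0,0,0,65],[-15,0,0,0,0,0,65],[-30,0,0,0,0,0,65],[-30,0,0,0,0,0,65]]
  ]
}}

```text
t: 10.22
tcp_pos: [511.2, 133.8, 210.3]
tcp_rot: [0.581, 0.401, 0.582, -0.403]
wrist_force: [0.5, 0.0, -0.5]
finger_gap: 55.4
```

Run:
```python
from plan import *
go([((512,140,220),20.9,1),((480,260,230),20.9,4),((525,409,200),17,5)],85)
```

```text
t 10.22 tcp [511.2 133.8 210.3] jaw 20.7 down [-0.003 -0.001 -1.   ] gap 55.4 F [ 0.5  0.  -0.5]
[-9.7, 2.9, -5.5, -0.21, -0.02, 0.19, 85],
-> [512. 140. 220.]
[-2.5, 3.2, -30.9, 0.0, 0.0, 0.0, 85],
[-2.5, 3.2, -30.9, 0.0, 0.0, 0.0, 85],
[-2.5, 3.3, -30.9, 0.0, 0.0, 0.0, 85],
[-2.5, 3.2, -30.8, 0.0, 0.0, 0.0, 85],
-> [480. 260. 230.]
[6.0, 19.0, -24.6, 0.78, 0.0, 0.0, 85],
[6.0, 18.7, -24.9, 0.78, 0.0, 0.0, 85],
[6.0, 18.4, -25.2, 0.78, 0.0, 0.0, 85],
[6.0, 18.0, -25.4, 0.78, 0.0, 0.0, 85],
[6.0, 17.7, -25.6, 0.78, 0.0, 0.0, 85],
-> [525. 409. 200.]
```

Call:
{"api": "play_rows", "payload": {
  "motion": [
    [[-10,3,-12,0,0,0,85],[-2,3,-31,0,0,0,85],[-2,3,-31,0,0,0,85],[-2,3,-31,0,0,0,85],[-2,3,-25,0,0,0,100],[6,18,-25,0,0,0,100],[6,18,-25,0,0,0,100],[6,18,-25,0,0,0,100]]
  ]
}}

```text
t: 10.88
tcp_pos: [504.3, 352.2, 210.2]
tcp_rot: [0.582, 0.402, 0.582, -0.402]
wrist_force: [0.1, -0.3, 0.1]
finger_gap: 85.1
```

Call:
{"api": "play_rows", "payload": {
  "motion": [
    [[6,18,-25,0,0,0,100],[6,12,-16,0,0,0,100],[20,0,0,0,0,0,100],[20,0,0,0,0,0,100],[0,0,0,0,0,0,100],[0,0,0,0,0,0,100]]
  ]
}}

```text
t: 11.38
tcp_pos: [517.0, 398.8, 157.0]
tcp_rot: [0.581, 0.401, 0.582, -0.403]
wrist_force: [-0.3, -0.4, 0.4]
finger_gap: 85.4
```

Run:
```python
from plan import *
from look import *
s=arm.state();p=s["tcp_pos"]
look("j1",[524,400,80],[(522,407,JAR(4),(255,0,0)),(p[0],p[1],[(3,p[2]),(31.5,p[2])],(0,255,0))],k=7,hw=(55,40))
look("p1",[520,70,60],[(512.4,134.2,BOT(21),(0,255,0)),(512.4,134.2,COA,(0,0,255)),(591.5,-71.9,BOWL,(255,0,0))],k=6,hw=(65,48))
go([((522,407,100),20.9,2)],100)
```

```text
top box 118 119
scene box 150 168
top box 244 113
scene box 229 132
t 11.58 tcp [519.  399.6 160. ] jaw 20.7 down [ 0.002  0.001 -1.   ] gap 85.5 F [-0.1  0.9 -0.3]
[30.0, 2.6, -2.9, -0.11, -0.02, -0.06, 100],
[30.0, 2.7, -2.9, -0.12, -0.02, -0.07, 100],
-> [522. 407. 100.]
```

View pics/j1_scene.png

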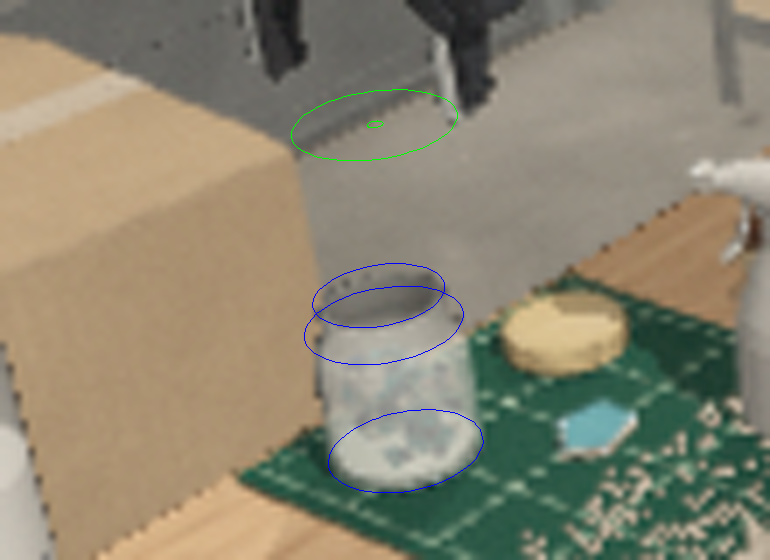

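View pics/j1_top.png

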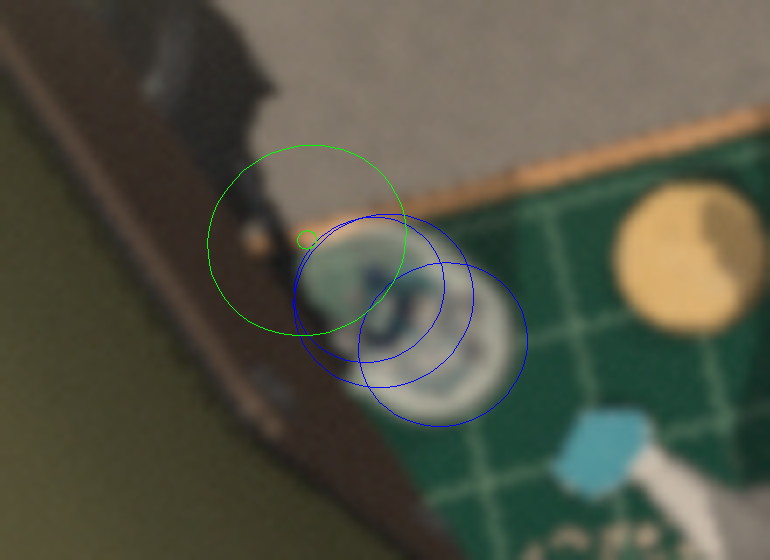

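View pics/p1_scene.png

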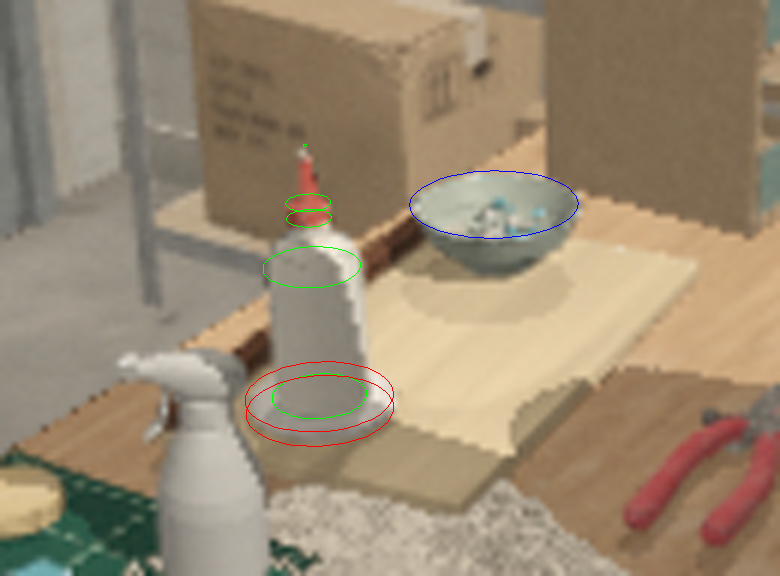

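View pics/p1_top.png

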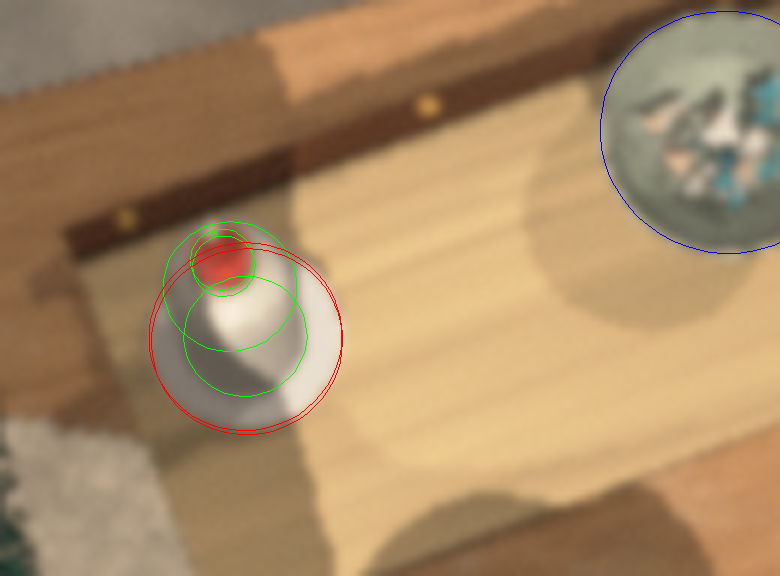

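Run:
```python
import pickle
from h import *
cs=pickle.load(open("c0.pkl","rb"))
for z in(0,100,200):
  print(z,[ray(cs["top"],u,v,z).round() for u,v in((185,90),(285,78),(145,15))],[ray(cs["scene"],u,v,z).round() for u,v in((193,222),(188,185))])
```

```text
0 [array([740., 406.,   0.]), array([773., 134.,   0.]), array([965., 527.,   0.])] [array([609., 410.,   0.]), array([863., 301.,   0.])]
100 [array([693., 372., 100.]), array([722., 127., 100.]), array([895., 481., 100.])] [array([450., 473., 100.]), array([662., 382., 100.])]
200 [array([645., 337., 200.]), array([671., 119., 200.]), array([825., 434., 200.])] [array([290., 536., 200.]), array([461., 463., 200.])]
```

Call:
{"api": "play_rows", "payload": {
  "motion": [
    [[10,3,-2.5,0,0,0,100],[10,3,-2.5,0,0,0,100],[20,0,0,0,0,0,100],[20,0,0,0,0,0,100],[10,0,0,0,0,0,100],[0,0,0,0,0,0,100],[0,0,0,0,0,0,100]]
  ]
}}

```text
t: 12.17
tcp_pos: [521.7, 405.7, 87.5]
tcp_rot: [0.581, 0.402, 0.582, -0.403]
wrist_force: [-0.2, -0.0, -0.0]
finger_gap: 85.4
```

Run:
```python
from plan import *
from look import *
s=arm.state();p=s["tcp_pos"]
look("j2",[524,400,80],[(p[0],p[1],[(3,p[2]),(31.5,p[2])],(0,255,0))],k=7,hw=(55,40),cams=["scene"])
go([((522,407,22),20.9,3)],100)
```

```text
scene box 150 168
t 12.22 tcp [522.3 406.3  88.7] jaw 20.7 down [ 0.  0. -1.] gap 85.0 F [0.2 0.6 0.9]
[22.2, 0.0, -0.3, -0.07, 0.0, 0.0, 100],
[22.2, 0.0, -0.2, -0.07, 0.0, -0.01, 100],
[22.3, -0.1, -0.3, -0.07, -0.01, 0.0, 100],
-> [521.9 407.   22. ]
```

View pics/j2_scene.png

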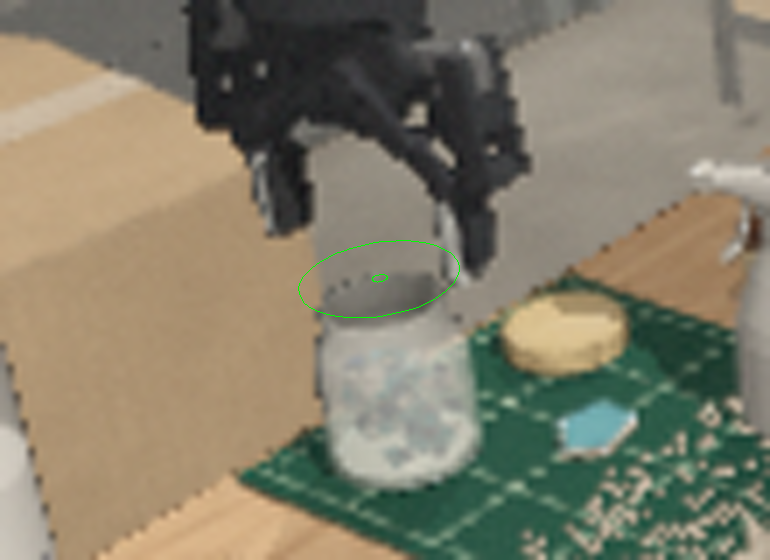

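Call:
{"api": "play_rows", "payload": {
  "motion": [
    [[20,0,0,0,0,0,100],[20,0,0,0,0,0,100],[18,0,0,0,0,0,100],[8,0,0,0,0,0,100],[0,0,0,0,0,0,100],[0,0,0,0,0,0,100],[0,0,0,0,0,0,60],[0,0,0,0,0,0,50]]
  ]
}}

```text
t: 12.88
tcp_pos: [523.1, 406.9, 24.0]
tcp_rot: [0.582, 0.403, 0.581, -0.401]
wrist_force: [0.3, -0.0, 0.7]
finger_gap: 63.7
```

Call:
{"api": "play_rows", "payload": {
  "motion": [
    [[0,0,0,0,0,0,30],[0,0,0,0,0,0,30],[0,0,0,0,0,0,30],[-2,0,0,0,0,0,30],[-5,0,0,0,0,0,30],[-10,0,0,0,0,0,30],[0,0,0,0,0,0,30],[0,0,0,0,0,0,30]]
  ]
}}

```text
t: 13.55
tcp_pos: [522.8, 406.6, 40.4]
tcp_rot: [0.582, 0.403, 0.581, -0.401]
wrist_force: [0.1, -0.6, -2.1]
finger_gap: 61.1
```

Run:
```python
from plan import *
from look import *
s=arm.state();p=s["tcp_pos"]
look("j3",[524,400,60],[(p[0],p[1],JAR(p[2]-18),(255,0,0))],k=7,hw=(55,40))
go([((522,407,240),20.9,5),((511,135,260),20.9,8)],30)
```

```text
top box 121 121
scene box 151 174
t 13.65 tcp [522.1 406.1  39.4] jaw 20.7 down [ 0.  0. -1.] gap 60.9 F [ 0.3 -0.5 -1.6]
[-40.1, 0.1, -0.2, -0.04, 0.0, 0.0, 30],
[-40.1, 0.0, -0.2, -0.04, 0.0, 0.0, 30],
[-40.1, 0.1, -0.2, -0.04, 0.0, 0.0, 30],
[-40.2, 0.0, -0.2, -0.05, 0.0, 0.0, 30],
[-40.1, 0.1, -0.1, -0.04, 0.0, 0.0, 30],
-> [522. 407. 240.]
[-2.5, -13.4, 31.3, 0.0, 0.0, 0.0, 30],
[-2.5, -13.4, 31.3, 0.0, 0.0, 0.0, 30],
[-2.5, -13.4, 31.3, 0.0, 0.0, 0.0, 30],
[-2.5, -13.4, 31.3, 0.0, 0.0, 0.0, 30],
[-2.5, -13.4, 31.2, 0.0, 0.0, 0.0, 30],
[-2.5, -13.4, 31.3, 0.0, 0.0, 0.0, 30],
[-2.5, -13.5, 31.2, 0.0, 0.0, 0.0, 30],
[-2.6, -13.4, 31.3, 0.0, 0.0, 0.0, 30],
-> [511. 135. 260.]
```

View pics/j3_scene.png

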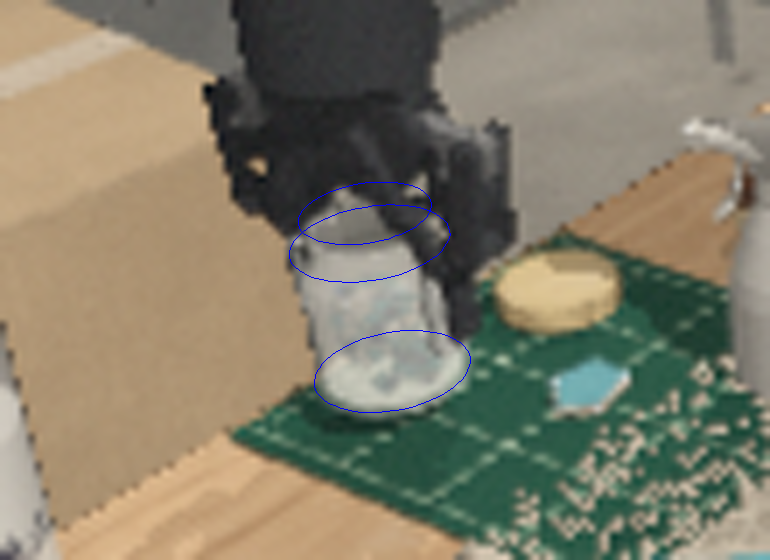

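View pics/j3_top.png

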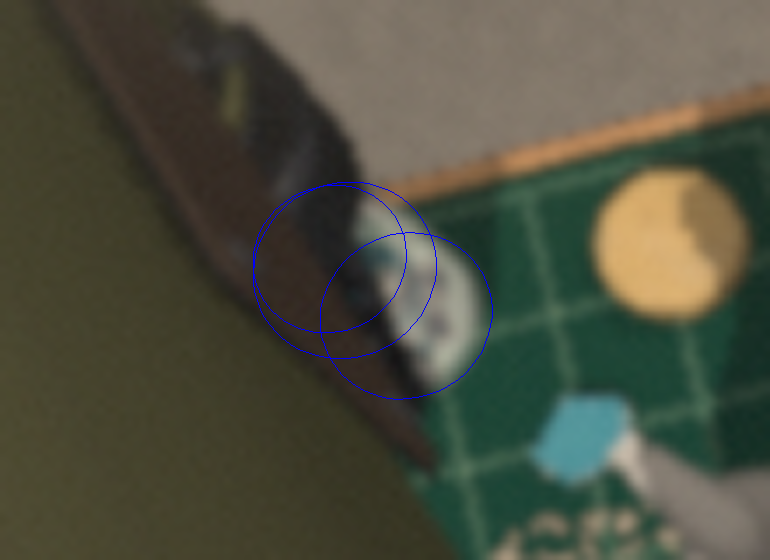

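Call:
{"api": "play_rows", "payload": {
  "motion": [
    [[-40,0,0,0,0,0,30],[-40,0,0,0,0,0,30],[-40,0,0,0,0,0,30],[-40,0,0,0,0,0,30],[-40,-3,10,0,0,0,30],[0,-9,30,0,0,0,30],[0,-10,35,0,0,0,30],[0,-10,35,0,0,0,30]]
  ]
}}

```text
t: 14.32
tcp_pos: [531.1, 291.3, 239.9]
tcp_rot: [0.582, 0.402, 0.582, -0.401]
wrist_force: [0.4, -0.7, -2.0]
finger_gap: 61.3
```

Call:
{"api": "play_rows", "payload": {
  "motion": [
    [[0,-10,35,0,0,0,30],[0,-10,35,0,0,0,30],[0,-10,35,0,0,0,30],[0,-10,35,0,0,0,30],[0,-10,35,0,0,0,30],[0,-10,35,0,0,0,30],[0,-8,23,0,0,0,30],[0,-5,20,0,0,0,30]]
  ]
}}

```text
t: 14.98
tcp_pos: [551.4, 27.0, 239.0]
tcp_rot: [0.581, 0.402, 0.581, -0.403]
wrist_force: [0.6, 0.4, -2.5]
finger_gap: 60.8
```

Call:
{"api": "play_rows", "payload": {
  "motion": [
    [[20,0,0,0,0,0,30],[35,0,0,0,0,0,30],[35,0,0,0,0,0,30],[35,0,0,0,0,0,30],[30,0,0,0,0,0,30],[20,0,0,0,0,0,30],[0,0,0,0,0,0,30],[0,0,0,0,0,0,30]]
  ]
}}

```text
t: 15.65
tcp_pos: [550.7, 29.3, 63.3]
tcp_rot: [0.581, 0.401, 0.583, -0.403]
wrist_force: [0.3, -0.3, -1.1]
finger_gap: 61.0
```

Run:
```python
from plan import *
go([((552.7,29.2,40),20.9,2)],30)
```

```text
t 15.65 tcp [550.7  29.3  63.3] jaw 20.7 down [-0.003 -0.    -1.   ] gap 61.0 F [ 0.3 -0.3 -1.1]
[11.7, 0.9, 0.4, -0.11, -0.03, 0.09, 30],
[11.6, 1.0, 0.4, -0.1, -0.03, 0.09, 30],
-> [552.7  29.2  40. ]
```

Call:
{"api": "play_rows", "payload": {
  "motion": [
    [[10,0,0,0,0,0,30],[10,0,0,0,0,0,30],[4,0,0,0,0,0,30],[0,0,0,0,0,0,30],[0,0,0,0,0,0,30],[0,0,0,0,0,0,30],[0,0,0,0,0,0,30],[0,0,0,0,0,0,30]]
  ]
}}

```text
t: 16.32
tcp_pos: [552.5, 29.4, 40.7]
tcp_rot: [0.582, 0.402, 0.581, -0.402]
wrist_force: [-0.3, 0.9, -2.5]
finger_gap: 60.9
```

Run:
```python
from plan import *
from look import *
s=arm.state();p=s["tcp_pos"]
look("j4",[552,31,40],[(p[0],p[1],JAR(p[2]-18)[:1],(255,0,0)),(512.4,134.2,COA,(0,0,255)),(591.5,-71.9,BOWL,(0,0,255))],k=6,hw=(65,45))
go([((552.7,29.2,31.5),20.9,2)],30)
```

```text
top box 259 106
scene box 232 134
t 16.42 tcp [552.3  29.4  40.6] jaw 20.7 down [ 0.001  0.    -1.   ] gap 61.0 F [-0.5  0.  -1.7]
[4.6, 0.1, 0.2, -0.11, 0.0, -0.02, 30],
[4.5, 0.2, 0.1, -0.1, 0.01, -0.01, 30],
-> [552.7  29.2  31.5]
```

View pics/j4_scene.png

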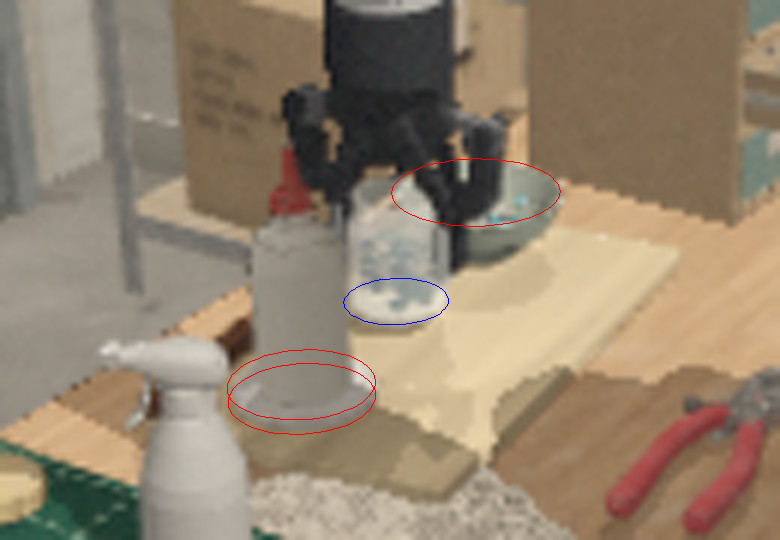

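View pics/j4_top.png

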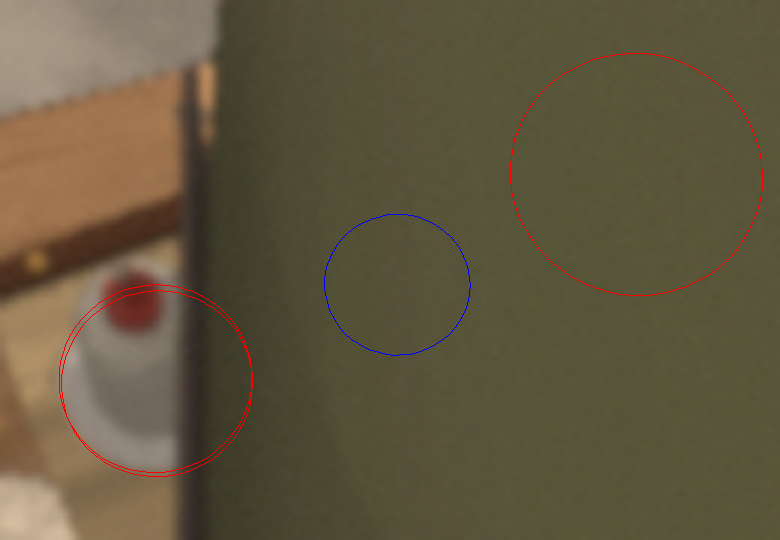

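Call:
{"api": "play_rows", "payload": {
  "motion": [
    [[4,0,0,0,0,0,30],[3,0,0,0,0,0,30],[1.5,0,0,0,0,0,30],[0,0,0,0,0,0,30],[0,0,0,0,0,0,30],[0,0,0,0,0,0,30]]
  ]
}}

```text
t: 16.92
tcp_pos: [552.1, 29.3, 32.5]
tcp_rot: [0.582, 0.402, 0.582, -0.402]
wrist_force: [-2.9, -0.6, 7.0]
finger_gap: 60.9
```

Call:
{"api": "play_rows", "payload": {
  "motion": [
    [[1,0,0,0,0,0,30],[0.5,0,0,0,0,0,30],[0,0,0,0,0,0,30],[0,0,0,0,0,0,30],[0,0,0,0,0,0,30]]
  ]
}}

```text
t: 17.33
tcp_pos: [552.1, 29.4, 32.4]
tcp_rot: [0.582, 0.402, 0.581, -0.402]
wrist_force: [-8.3, -0.7, 20.8]
finger_gap: 61.6
```

Call:
{"api": "play_rows", "payload": {
  "motion": [
    [[-1.5,0,0,0,0,0,30],[0,0,0,0,0,0,80],[0,0,0,0,0,0,95],[0,0,0,0,0,0,100],[-10,0,0,0,0,0,100],[-20,0,0,0,0,0,100],[-35,0,0,0,0,0,100],[-35,0,0,0,0,0,100]]
  ]
}}

```text
t: 18.0
tcp_pos: [550.7, 29.3, 132.3]
tcp_rot: [0.581, 0.401, 0.583, -0.403]
wrist_force: [1.9, -0.8, 0.6]
finger_gap: 85.1
```

Run:
```python
from plan import *
go([((552,30,245),20.9,3),((545,200,245),20.9,5),((551.5,312,150),20.9,5)],85)
```

```text
t 18.0 tcp [550.7  29.3 132.3] jaw 20.7 down [-0.003 -0.    -1.   ] gap 85.1 F [ 1.9 -0.8  0.6]
[-37.6, 0.4, -0.1, -0.07, -0.02, 0.06, 85],
[-37.6, 0.4, -0.1, -0.07, -0.02, 0.05, 85],
[-37.5, 0.4, -0.1, -0.07, -0.01, 0.06, 85],
-> [552.  30. 245.]
[0.0, 10.8, -32.3, 0.0, 0.0, 0.0, 85],
[0.0, 10.8, -32.2, 0.0, 0.0, 0.0, 85],
[0.0, 10.8, -32.3, 0.0, 0.0, 0.0, 85],
[0.0, 10.9, -32.2, 0.0, 0.0, 0.0, 85],
[0.0, 10.8, -32.3, 0.0, 0.0, 0.0, 85],
-> [545. 200. 245.]
[19.0, 9.2, -20.5, 0.0, 0.0, 0.0, 85],
[19.0, 9.2, -20.4, 0.0, 0.0, 0.0, 85],
[19.0, 9.2, -20.5, 0.0, 0.0, 0.0, 85],
[19.0, 9.2, -20.4, 0.0, 0.0, 0.0, 85],
[19.0, 9.2, -20.5, 0.0, 0.0, 0.0, 85],
-> [551.5 312.  150. ]
```

Call:
{"api": "play_rows", "payload": {
  "motion": [
    [[-38,0,0,0,0,0,85],[-38,0,0,0,0,0,85],[-36,4,-12,0,0,0,85],[0,10,-30,0,0,0,85],[0,11,-33,0,0,0,85],[0,11,-33,0,0,0,85],[0,11,-33,0,0,0,85],[10,9,-22,0,0,0,85]]
  ]
}}

```text
t: 18.67
tcp_pos: [547.4, 204.8, 236.3]
tcp_rot: [0.582, 0.403, 0.581, -0.4]
wrist_force: [0.3, 0.3, 0.7]
finger_gap: 72.5
```

Call:
{"api": "play_rows", "payload": {
  "motion": [
    [[20,9,-20,0,0,0,85],[20,9,-20,0,0,0,85],[20,9,-20,0,0,0,85],[20,9,-20,0,0,0,85],[20,9,-20,0,0,0,85],[35,0,0,0,0,0,85],[20,0,0,0,0,0,85],[0,0,0,0,0,0,85]]
  ]
}}

```text
t: 19.33
tcp_pos: [550.2, 309.7, 74.0]
tcp_rot: [0.581, 0.399, 0.583, -0.405]
wrist_force: [-1.8, -2.1, -0.2]
finger_gap: 72.4
```

Run:
```python
from plan import *
from look import *
s=arm.state();p=s["tcp_pos"]
look("l1",[552,312,40],[(p[0],p[1],[(3,17),(27.5,17)],(0,255,0)),(551.5,312,LID(4),(255,0,0))],k=7,hw=(55,40))
look("l1b",[552,31,40],[(512.4,134.2,COA,(0,0,255)),(591.5,-71.9,BOWL,(0,0,255)),(552,31.1,JAR(12),(255,0,0))],k=5,hw=(75,50))
go([((551.5,312,8),20.9,3)],85)
```

```text
top box 158 112
scene box 173 166
top box 249 101
scene box 222 129
t 19.53 tcp [555.  311.5  80.9] jaw 20.7 down [ 0.002  0.001 -1.   ] gap 72.5 F [-0.1  0.1 -0.1]
[24.3, -1.1, -0.5, -0.08, -0.01, -0.05, 85],
[24.3, -1.1, -0.6, -0.08, -0.01, -0.05, 85],
[24.3, -1.0, -0.5, -0.08, 0.0, -0.06, 85],
-> [551.5 312.    8. ]
```

View pics/l1_scene.png

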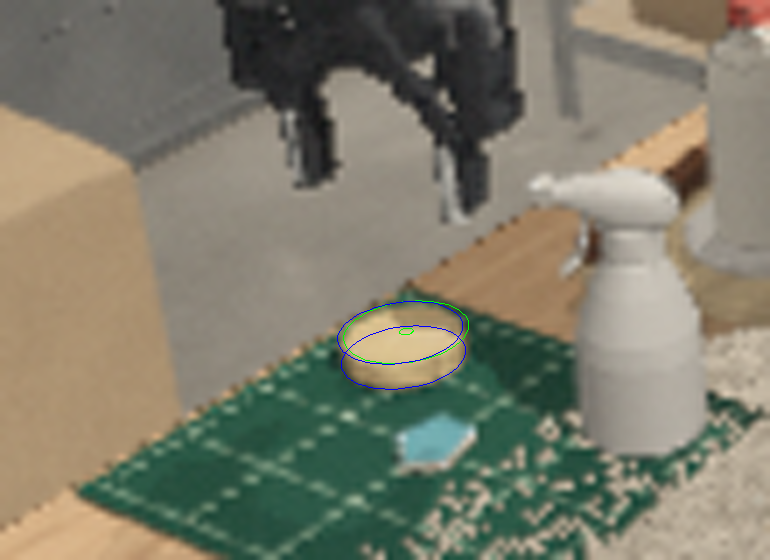

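View pics/l1_top.png

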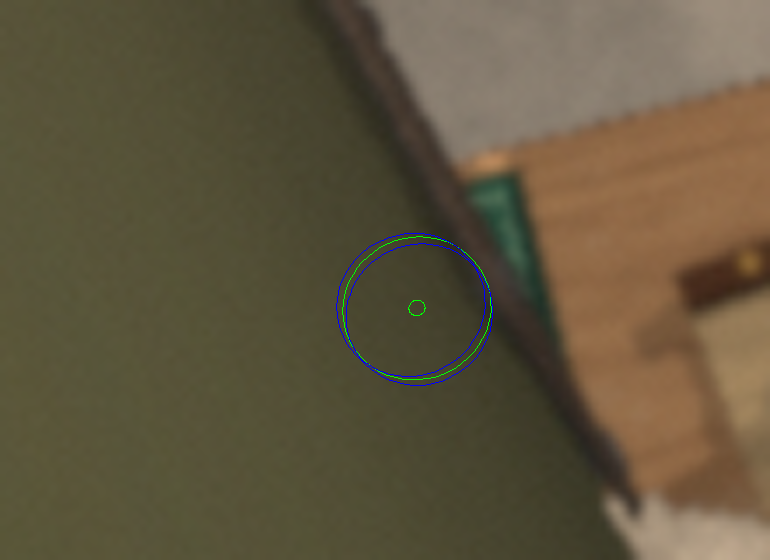

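View pics/l1b_top.png

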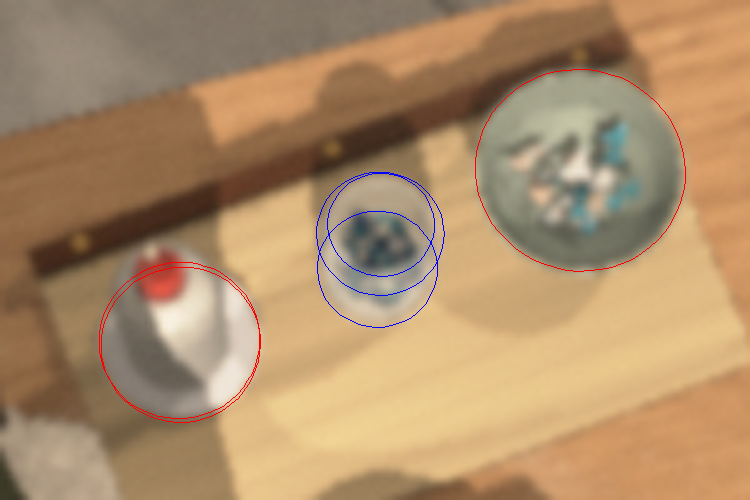

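View pics/l1b_scene.png

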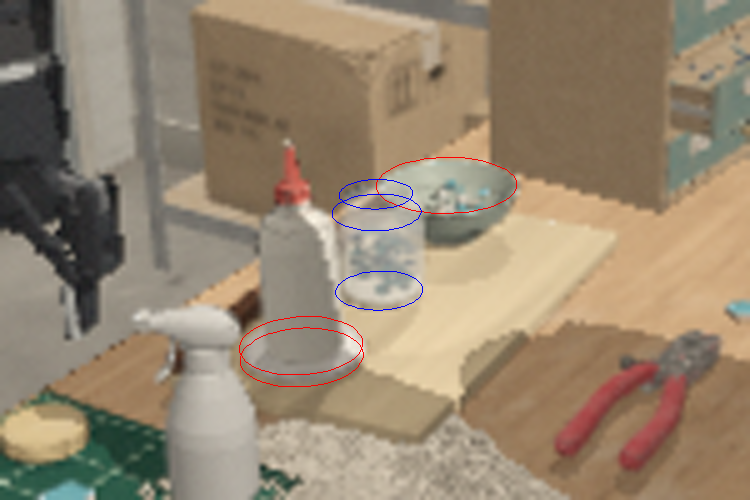

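Run:
```python
import pickle
from ov import *
c=pickle.load(open("l1b.pkl","rb"))
J=(552,31.1,JAR(12),(255,0,0))
overlay(c["top"],[],"pics/jz0.png",(295,120,355,180),6)
overlay(c["top"],[J],"pics/jz1.png",(295,120,355,180),6)
cv2.imwrite("pics/jz.png",np.hstack([cv2.imread("pics/jz0.png"),cv2.imread("pics/jz1.png")]))
overlay(c["scene"],[J,(512.4,134.2,COA,(0,0,255)),(591.5,-71.9,BOWL,(0,0,255))],"pics/jz2.png",(262,150,342,215),9)
```

```text
(no output)
```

View pics/jz.png

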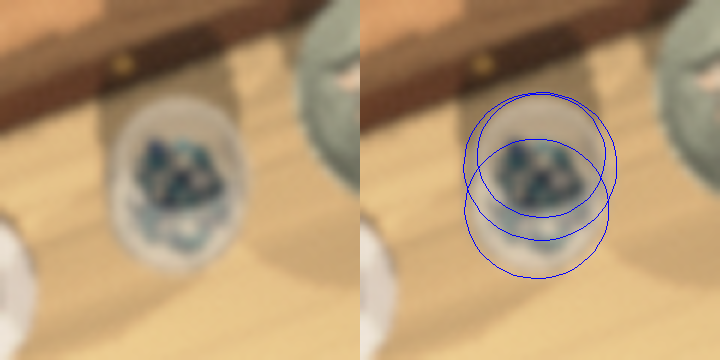

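View pics/jz2.png

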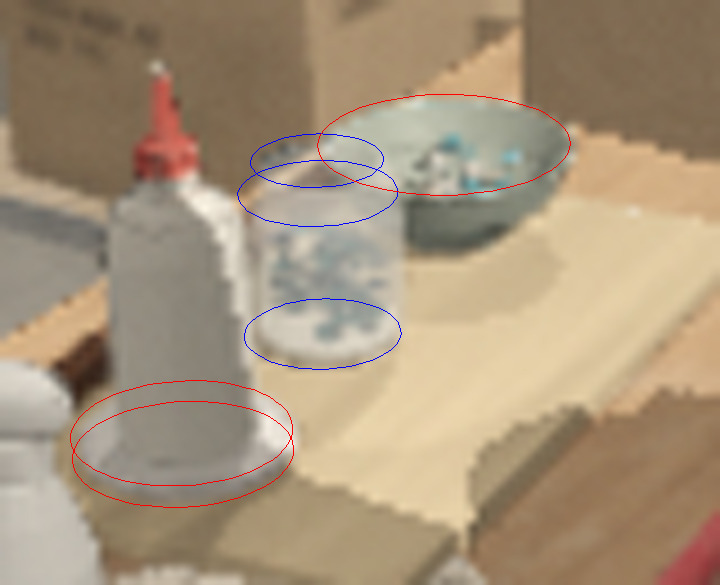

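Call:
{"api": "play_rows", "payload": {
  "motion": [
    [[20,0,0,0,0,0,85],[20,0,0,0,0,0,85],[10,0,0,0,0,0,85],[5,0,0,0,0,0,85],[0,0,0,0,0,0,85],[0,0,0,0,0,0,85],[0,0,0,0,0,0,85],[0,0,0,0,0,0,85]]
  ]
}}

```text
t: 20.2
tcp_pos: [554.5, 311.5, 25.0]
tcp_rot: [0.582, 0.403, 0.581, -0.402]
wrist_force: [-0.2, 0.3, 0.1]
finger_gap: 72.6
```

Run:
```python
from plan import *
from look import *
s=arm.state();p=s["tcp_pos"]
look("l2",[552,312,40],[(p[0],p[1],[(3,p[2]),(27.5,p[2])],(0,255,0))],k=7,hw=(55,40),cams=["scene"])
go([((551.5,312,3),20.9,1)],85)
```

```text
scene box 173 166
t 20.25 tcp [554.4 311.5  24.8] jaw 20.7 down [ 0.001  0.001 -1.   ] gap 72.7 F [-0.1  0.3  0.2]
[21.8, -2.5, -1.5, -0.21, -0.01, -0.09, 85],
-> [551.6 312.    3. ]
```

View pics/l2_scene.png

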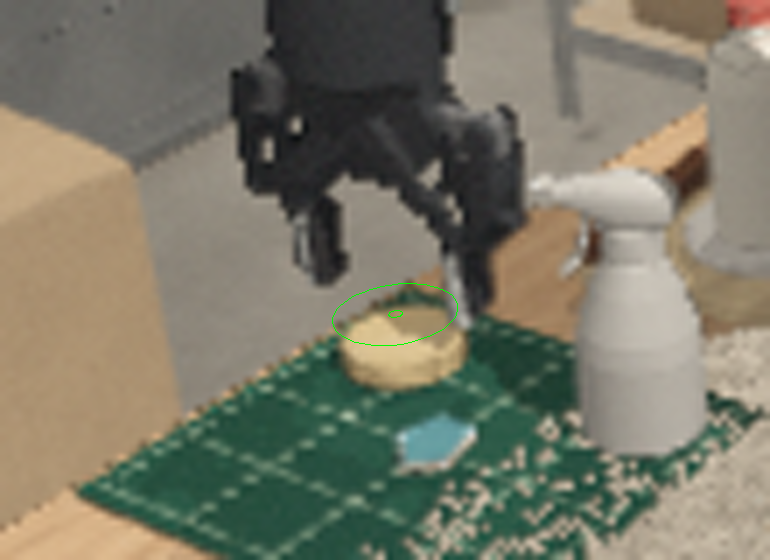

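Call:
{"api": "play_rows", "payload": {
  "motion": [
    [[0,-2.5,-1.5,0,0,0,95],[8,0,0,0,0,0,95],[8,0,0,0,0,0,95],[5,0,0,0,0,0,95],[0,0,0,0,0,0,95],[0,0,0,0,0,0,95],[0,0,0,0,0,0,95]]
  ]
}}

```text
t: 20.83
tcp_pos: [550.8, 311.6, 2.6]
tcp_rot: [0.582, 0.402, 0.582, -0.402]
wrist_force: [0.1, 0.1, -0.3]
finger_gap: 81.2
```

Call:
{"api": "play_rows", "payload": {
  "motion": [
    [[0,0,0,0,0,0,80],[0,0,0,0,0,0,70],[0,0,0,0,0,0,60],[0,0,0,0,0,0,45],[0,0,0,0,0,0,45],[0,0,0,0,0,0,45],[-5,0,0,0,0,0,45],[0,0,0,0,0,0,45]]
  ]
}}

```text
t: 21.5
tcp_pos: [551.3, 311.9, 8.7]
tcp_rot: [0.582, 0.402, 0.581, -0.402]
wrist_force: [-0.5, -0.7, -0.9]
finger_gap: 50.0
```

Call:
{"api": "play_rows", "payload": {
  "motion": [
    [[-10,0,0,0,0,0,45],[-15,0,0,0,0,0,45],[-10,0,0,0,0,0,45],[0,0,0,0,0,0,45],[0,0,0,0,0,0,45],[0,0,0,0,0,0,45],[0,0,0,0,0,0,45]]
  ]
}}

```text
t: 22.08
tcp_pos: [550.2, 311.3, 42.1]
tcp_rot: [0.581, 0.402, 0.582, -0.402]
wrist_force: [-0.8, -0.3, -0.8]
finger_gap: 50.1
```

Run:
```python
from plan import *
from look import *
s=arm.state();p=s["tcp_pos"]
look("l3",[552,312,40],[(p[0],p[1],LID(p[2]+1),(0,255,0))],k=7,hw=(55,40),cams=["scene"])
go([((551.5,312,3),20.9,1)],85)
```

```text
scene box 173 166
t 22.13 tcp [550.2 311.3  42. ] jaw 20.7 down [-0.001 -0.001 -1.   ] gap 50.1 F [ 0.1 -0.4 -0.8]
[39.0, 1.5, -0.2, -0.21, 0.01, 0.08, 85],
-> [551.5 311.9   3. ]
```

View pics/l3_scene.png

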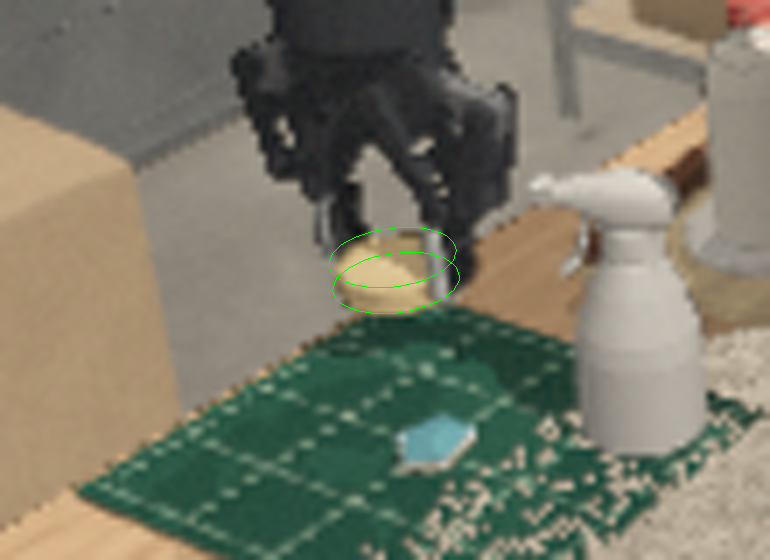

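Call:
{"api": "play_rows", "payload": {
  "motion": [
    [[-40,0,0,0,0,0,45],[-40,0,0,0,0,0,45],[-40,0,0,0,0,0,45],[-40,-5,13,0,0,0,45],[0,-11,30,0,0,0,45],[0,-13,35,0,0,0,45],[0,-13,35,0,0,0,45],[0,-13,35,0,0,0,45]]
  ]
}}

```text
t: 22.8
tcp_pos: [551.2, 152.6, 201.8]
tcp_rot: [0.582, 0.402, 0.582, -0.402]
wrist_force: [1.3, -0.3, -0.8]
finger_gap: 50.0
```

Call:
{"api": "play_rows", "payload": {
  "motion": [
    [[0,-13,35,0,0,0,45],[0,-13,35,0,0,0,45],[0,-10,27,0,0,0,45],[0,-6,18,0,0,0,45],[20,0,0,0,0,0,45],[30,0,0,0,0,0,45],[25,0,0,0,0,0,45],[15,0,0,0,0,0,45]]
  ]
}}

```text
t: 23.47
tcp_pos: [551.0, 31.1, 109.0]
tcp_rot: [0.58, 0.401, 0.583, -0.403]
wrist_force: [-0.2, 0.6, 0.2]
finger_gap: 50.1
```

Call:
{"api": "play_rows", "payload": {
  "motion": [
    [[7,0,0,0,0,0,45],[0,0,0,0,0,0,45],[0,0,0,0,0,0,45],[0,0,0,0,0,0,45],[0,0,0,0,0,0,45],[0,0,0,0,0,0,45]]
  ]
}}

```text
t: 23.97
tcp_pos: [553.9, 31.6, 106.3]
tcp_rot: [0.582, 0.403, 0.581, -0.402]
wrist_force: [-0.7, -0.2, 0.1]
finger_gap: 50.3
```

Run:
```python
from plan import *
from look import *
s=arm.state();p=s["tcp_pos"]
look("l4",[552,31,90],[(p[0],p[1],LID(p[2]+1),(0,255,0)),(552,31,JAR(12),(255,0,0))],k=9,hw=(40,32),cams=["scene"])
go([((552,30.5,90),20.9,2)],45)
```

```text
scene box 256 134
t 24.02 tcp [553.7  31.6 106.1] jaw 20.7 down [ 0.002  0.    -1.   ] gap 50.0 F [ 0.2 -0.5 -0.8]
[8.1, -1.0, 0.2, -0.1, 0.01, -0.05, 45],
[8.0, -1.0, 0.3, -0.11, 0.02, -0.05, 45],
-> [552.1  30.5  90. ]
```

View pics/l4_scene.png

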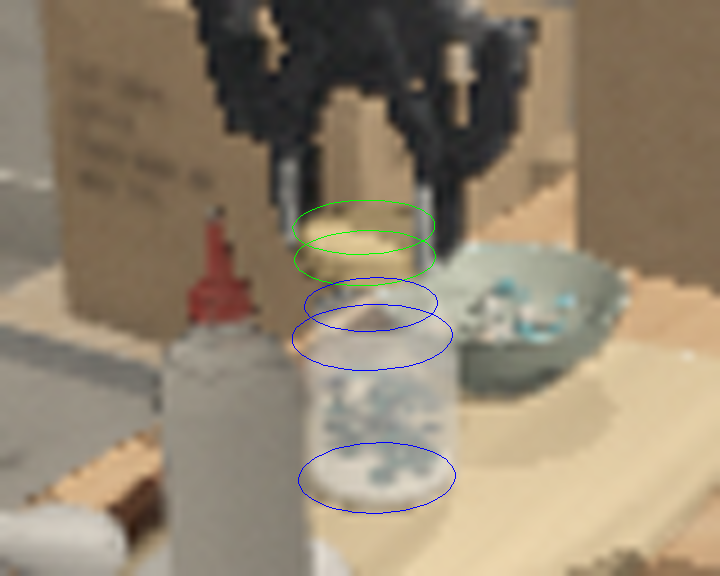

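Call:
{"api": "play_rows", "payload": {
  "motion": [
    [[5,-1,0.3,0,0,0,45],[5,-1,0.2,0,0,0,45],[5,0,0,0,0,0,45],[1,0,0,0,0,0,45],[0,0,0,0,0,0,45],[0,0,0,0,0,0,45],[0,0,0,0,0,0,45]]
  ]
}}

```text
t: 24.6
tcp_pos: [551.4, 30.4, 89.2]
tcp_rot: [0.582, 0.402, 0.582, -0.402]
wrist_force: [-0.5, -0.6, -0.4]
finger_gap: 50.4
```

Run:
```python
from plan import *
from look import *
s=arm.state();p=s["tcp_pos"]
look("l5",[552,31,90],[],k=9,hw=(40,32),cams=["scene"])
go([((552,30.5,87.5),20.9,1)],45)
```

```text
scene box 256 134
t 24.65 tcp [551.4  30.4  89.3] jaw 20.7 down [ 0.  0. -1.] gap 50.1 F [-0.5  0.2 -0.7]
[1.8, 0.6, 0.1, -0.21, 0.0, -0.01, 45],
-> [552.   30.5  87.5]
```

View pics/l5_scene.png

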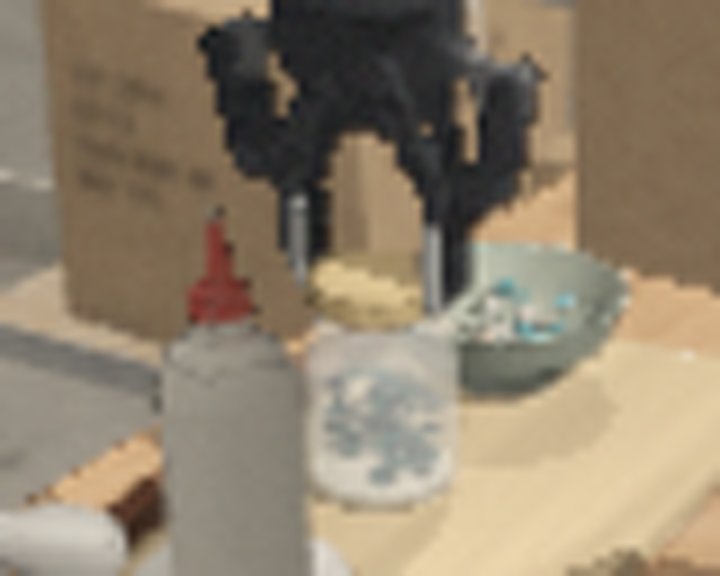

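Call:
{"api": "play_rows", "payload": {
  "motion": [
    [[1,0,0,0,0,0,45],[0.7,0,0,0,0,0,45],[0,0,0,0,0,0,45],[0,0,0,0,0,0,45],[0,0,0,0,0,0,45]]
  ]
}}

```text
t: 25.07
tcp_pos: [551.3, 30.4, 87.5]
tcp_rot: [0.582, 0.402, 0.582, -0.402]
wrist_force: [0.5, 0.0, 1.2]
finger_gap: 50.2
```

Call:
{"api": "play_rows", "payload": {
  "motion": [
    [[0.5,0,0,0,0,0,45],[0,0,0,0,0,0,45],[0,0,0,0,0,0,45],[0,0,0,0,0,0,45]]
  ]
}}

```text
t: 25.4
tcp_pos: [551.4, 30.4, 87.2]
tcp_rot: [0.582, 0.402, 0.582, -0.402]
wrist_force: [-0.0, 0.5, 2.6]
finger_gap: 50.0
```

Call:
{"api": "play_rows", "payload": {
  "motion": [
    [[0,0,0,0,0,0,62],[0,0,0,0,0,0,70],[0,0,0,0,0,0,80],[0,0,0,0,0,0,90],[-10,0,0,0,0,0,90],[-20,0,0,0,0,0,90],[-30,0,0,0,0,0,90],[-30,0,0,0,0,0,90]]
  ]
}}

```text
t: 26.07
tcp_pos: [550.4, 30.3, 177.9]
tcp_rot: [0.581, 0.402, 0.582, -0.403]
wrist_force: [0.1, -0.2, 0.4]
finger_gap: 77.1
```

Run:
```python
from plan import *
go([((551,30,300),20.9,4),((500,-130,300),None,5),((400,-268,200),16.6,6)],40)
import pickle
cs=pickle.load(open("c0.pkl","rb"))
for n,box,k in(("top",(385,150,505,240),6),("scene",(350,150,440,210),8)):
    a,b,c,d=box; cv2.imwrite(f"pics/br_{n}.png",cv2.resize(cs[n]["color"][b:d,a:c,::-1],None,fx=k,fy=k,interpolation=cv2.INTER_CUBIC))
```

```text
t 26.07 tcp [550.4  30.3 177.9] jaw 20.7 down [-0.002 -0.    -1.   ] gap 77.1 F [ 0.1 -0.2  0.4]
[-30.5, 0.1, 0.1, -0.05, -0.01, 0.03, 40],
[-30.5, 0.1, 0.1, -0.06, -0.01, 0.02, 40],
[-30.5, 0.1, 0.1, -0.05, -0.01, 0.03, 40],
[-30.6, 0.0, 0.2, -0.06, 0.0, 0.02, 40],
-> [551.   29.9 300. ]
[0.0, -20.9, 26.2, 0.0, 0.0, 0.0, 40],
[0.0, -20.9, 26.3, 0.0, 0.0, 0.0, 40],
[0.0, -21.0, 26.2, 0.0, 0.0, 0.0, 40],
[0.0, -20.9, 26.3, 0.0, 0.0, 0.0, 40],
[0.0, -21.0, 26.2, 0.0, 0.0, 0.0, 40],
-> [ 500. -130.  300.]
[16.7, -23.8, 15.5, 0.72, 0.0, 0.0, 40],
[16.7, -23.6, 15.9, 0.72, 0.0, 0.0, 40],
[16.7, -23.4, 16.1, 0.72, 0.0, 0.0, 40],
[16.6, -23.1, 16.4, 0.71, 0.0, 0.0, 40],
[16.7, -23.0, 16.7, 0.72, 0.0, 0.0, 40],
[16.6, -22.7, 17.1, 0.71, 0.0, 0.0, 40],
-> [ 400. -268.  200.]
```

View pics/br_top.png

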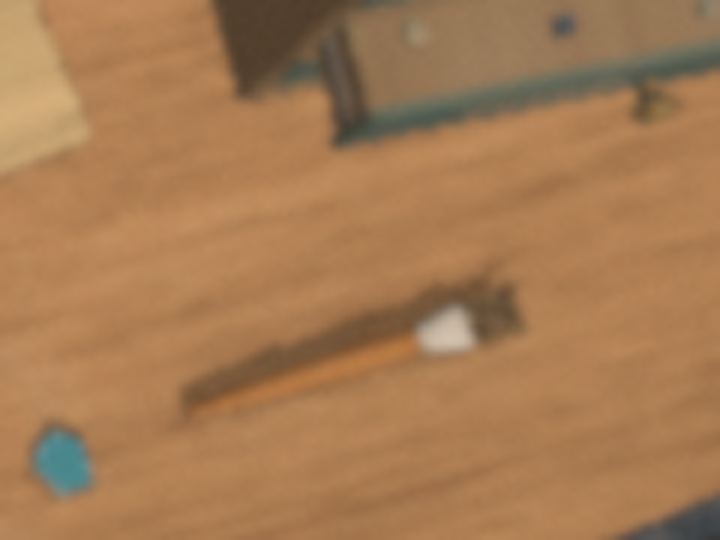

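View pics/br_scene.png

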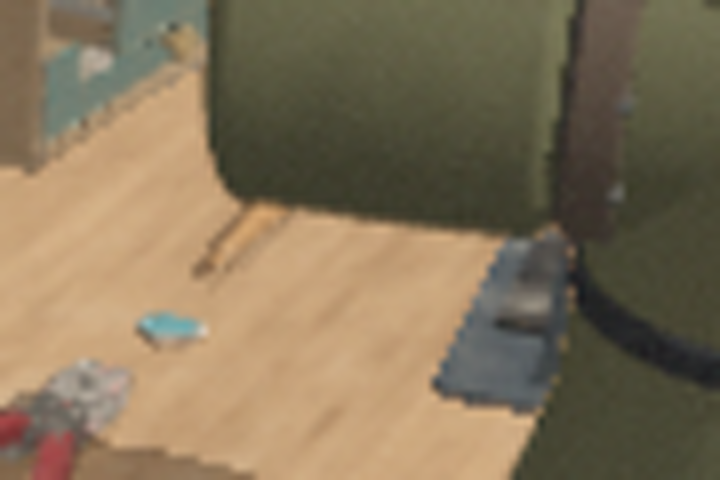

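Run:
```python
from look import *
look("r1",[402,-275,8],[],k=10,hw=(38,28))
look("r1b",[552,31,80],[(552,31,LID(88),(0,255,0)),(552,31,JAR(12),(255,0,0))],k=8,hw=(45,35))
```

```text
top box 405 181
scene box 344 147
top box 279 111
scene box 251 134
```

View pics/r1_top.png

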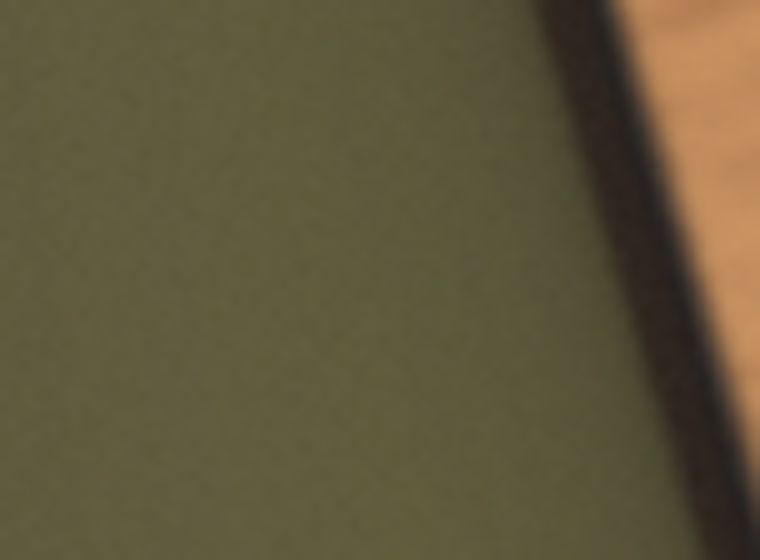

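View pics/r1_scene.png

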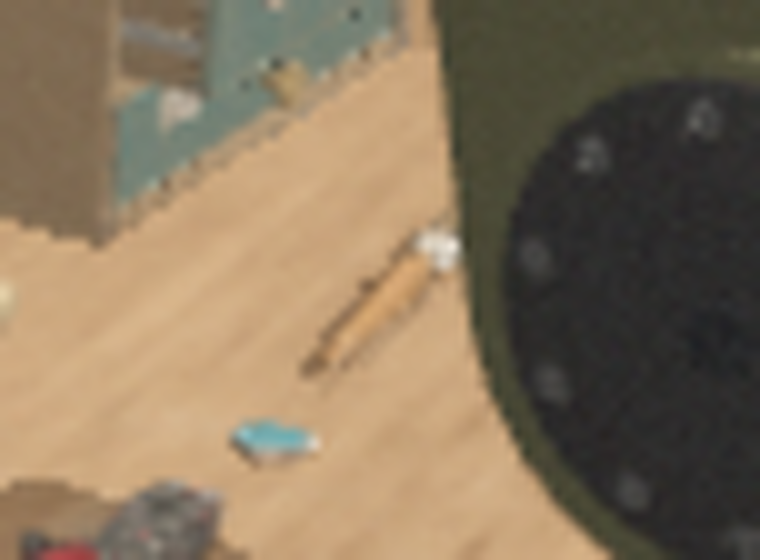

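View pics/r1b_scene.png

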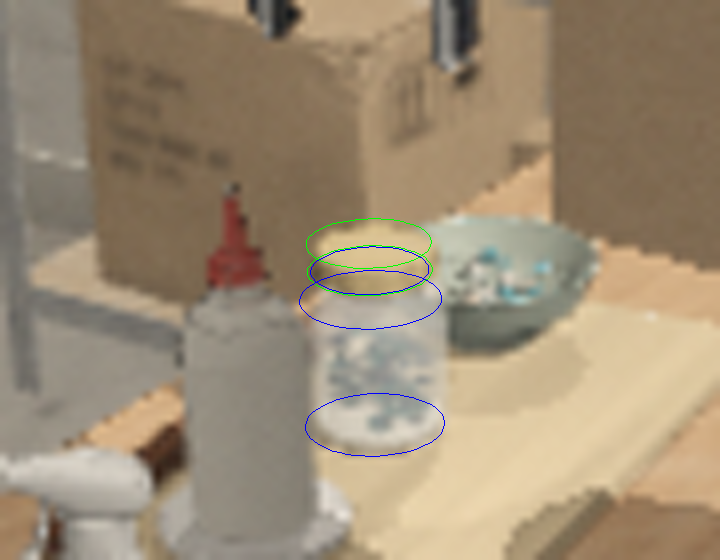

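Run:
```python
import pickle
from h import *
c=pickle.load(open("r1.pkl","rb"))["scene"]; t=pickle.load(open("c0.pkl","rb"))["top"]
for nm,x,y in(("end",315,362),("mid handle",372,308),("ferr",437,248)):
    u=344+(x+.5)/10-.5;v=147+(y+.5)/10-.5
    print(nm,ray(c,u,v,8).round(1),ray(c,u-.8,v,8).round(1))
for nm,x,y in(("end",187,403),("ferrjunction",418,338),("ferr",447,330),("brend",520,310)):
    u=385+(x+.5)/6-.5;v=150+(y+.5)/6-.5
    print(nm,ray(t,u,v,8).round(1))
```

```text
end [ 381.1 -203.1    8. ] [ 383.2 -200.9    8. ]
mid handle [ 395.6 -255.9    8. ] [ 397.8 -253.7    8. ]
ferr [ 412.4 -318.9    8. ] [ 414.6 -316.6    8. ]
end [ 384.4 -202.7    8. ]
ferrjunction [ 411.4 -304.1    8. ]
ferr [ 414.7 -316.9    8. ]
brend [ 423.1 -349.2    8. ]
```

Call:
{"api": "play_rows", "payload": {
  "motion": [
    [[-30,0,0,0,0,0,40],[-30,0,0,0,0,0,40],[-20,-10,12,0,0,0,40],[0,-21,26,0,0,0,40],[0,-21,26,0,0,0,40],[0,-21,26,0,0,0,40],[0,-21,26,0,0,0,40],[0,-21,22,0,0,0,40]]
  ]
}}

```text
t: 26.93
tcp_pos: [491.0, -140.8, 255.6]
tcp_rot: [0.581, 0.402, 0.582, -0.402]
wrist_force: [0.0, -0.1, -0.1]
finger_gap: 34.1
```

Run:
```python
from plan import *
go([((401.2,-266.8,120),14.9,7)],40)
```

```text
t 26.93 tcp [ 491.  -140.8  255.6] jaw 20.7 down [-0.002  0.    -1.   ] gap 34.1 F [ 0.  -0.1 -0.1]
[19.4, -18.3, 12.3, 0.83, -0.01, 0.02, 40],
[19.4, -18.2, 12.6, 0.83, -0.01, 0.02, 40],
[19.4, -18.0, 12.9, 0.83, -0.01, 0.01, 40],
[19.4, -17.8, 13.1, 0.82, -0.01, 0.02, 40],
[19.4, -17.6, 13.3, 0.83, 0.0, 0.01, 40],
[19.4, -17.4, 13.6, 0.82, -0.01, 0.02, 40],
[19.3, -17.2, 13.9, 0.83, 0.0, 0.01, 40],
-> [ 401.2 -266.8  120. ]
```

Call:
{"api": "play_rows", "payload": {
  "motion": [
    [[19,-18,12.5,0.8,0,0,40],[19,-18,12.5,0.8,0,0,40],[19,-18,13,0.8,0,0,40],[19,-18,13,0.8,0,0,40],[20,-18,13,0.8,0,0,40],[20,-17,13.5,0.9,0,0,40],[20,-17,14,0.9,0,0,40],[0,0,0,0,0,0,40]]
  ]
}}

```text
t: 27.6
tcp_pos: [398.1, -265.3, 116.2]
tcp_rot: [0.557, 0.431, 0.563, -0.433]
wrist_force: [0.2, 0.2, -1.1]
finger_gap: 34.2
```

Call:
{"api": "play_rows", "payload": {
  "motion": [
    [[30,0,0,0,0,0,40],[30,0,0,0,0,0,40],[15,0,0,0,0,0,40],[5,0,0,0,0,0,40],[0,0,0,0,0,0,40],[0,0,0,0,0,0,40],[0,0,0,0,0,0,40],[0,0,0,0,0,0,40]]
  ]
}}

```text
t: 28.27
tcp_pos: [404.4, -265.7, 42.2]
tcp_rot: [0.561, 0.431, 0.56, -0.431]
wrist_force: [-0.0, -0.5, -0.2]
finger_gap: 33.9
```

Run:
```python
from plan import *
from look import *
s=arm.state();p=s["tcp_pos"]
look("r2",[402,-267,20],[(p[0],p[1],[(2,8)],(0,255,0))],k=10,hw=(38,28))
go([((401.2,-266.8,3),14.9,1)],40)
```

```text
top box 403 181
scene box 343 145
t 28.37 tcp [ 404.2 -265.6   42. ] jaw 14.9 down [ 0.002 -0.001 -1.   ] gap 34.6 F [ 0.7 -0.  -0.1]
[39.0, -3.3, 0.3, 0.0, 0.08, -0.08, 40],
-> [ 401.2 -266.8    3. ]
```

View pics/r2_scene.png

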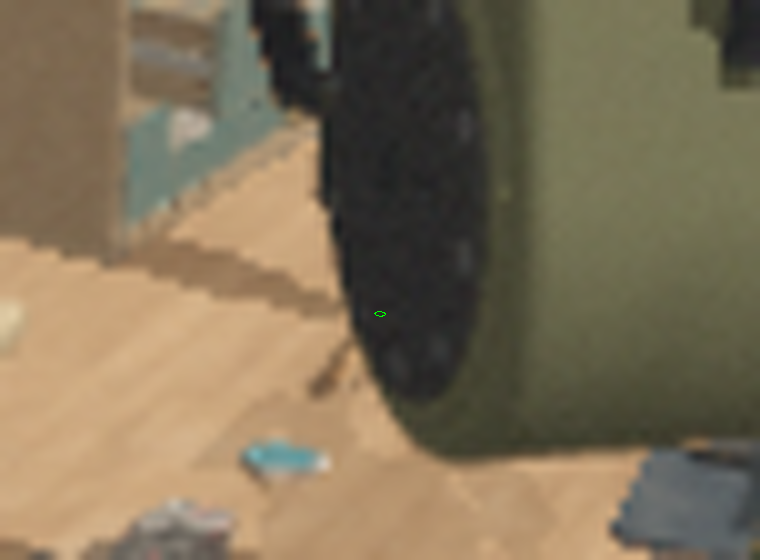

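View pics/r2_top.png

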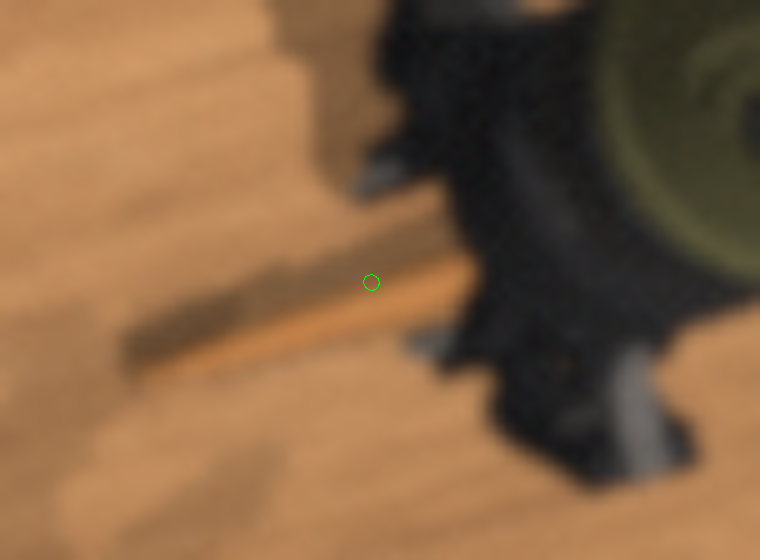

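Run:
```python
import pickle
from h import *
t=pickle.load(open("r2.pkl","rb"))["top"]
for x,y in((420,290),(250,333)):
    p=ray(t,403+(x+.5)/10-.5,181+(y+.5)/10-.5,10); print(p.round(1), "dist from axis", ((p[:2]-[404,-277])@[.966,.257]).round(1))
```

```text
[ 401.9 -277.6   10. ] dist from axis -2.2
[ 391.3 -233.    10. ] dist from axis -1.0
```

Call:
{"api": "play_rows", "payload": {
  "motion": [
    [[10,-4,0,0,0,0,40],[15,0,0,0,0,0,40],[9,0,0,0,0,0,40],[3,0,0,0,0,0,40],[0,0,0,0,0,0,40],[0,0,0,0,0,0,40],[0,0,0,0,0,0,40]]
  ]
}}

```text
t: 28.95
tcp_pos: [400.0, -266.5, 4.5]
tcp_rot: [0.561, 0.431, 0.56, -0.431]
wrist_force: [-0.9, 0.1, 0.4]
finger_gap: 34.2
```

Call:
{"api": "play_rows", "payload": {
  "motion": [
    [[0,0,0,0,0,0,25],[0,0,0,0,0,0,15],[0,0,0,0,0,0,0],[0,0,0,0,0,0,0],[0,0,0,0,0,0,0],[0,0,0,0,0,0,0],[0,0,0,0,0,0,0],[-4,0,0,0,0,0,0]]
  ]
}}

```text
t: 29.62
tcp_pos: [399.3, -266.1, 7.9]
tcp_rot: [0.56, 0.431, 0.561, -0.431]
wrist_force: [0.1, 0.9, 0.1]
finger_gap: 9.6
```

Call:
{"api": "play_rows", "payload": {
  "motion": [
    [[-10,0,0,0,0,0,0],[-20,0,0,0,0,0,0],[-10,0,0,0,0,0,0],[0,0,0,0,0,0,0],[0,0,0,0,0,0,0],[0,0,0,0,0,0,0],[0,0,0,0,0,0,0]]
  ]
}}

```text
t: 30.2
tcp_pos: [398.9, -265.8, 47.2]
tcp_rot: [0.56, 0.431, 0.561, -0.431]
wrist_force: [-0.1, 0.3, -1.8]
finger_gap: 9.9
```

Run:
```python
from plan import *
from look import *
s=arm.state();p=s["tcp_pos"]
look("r3",[402,-267,20],[(p[0],p[1],[(2,p[2])],(0,255,0))],k=8,hw=(45,35),cams=["top"])
go([((401.2,-266.8,90),14.9,2),((464.4,7.9,90),21,8)],0)
```

```text
top box 396 174
t 30.25 tcp [ 398.9 -265.8   47.2] jaw 14.9 down [-0.001  0.001 -1.   ] gap 10.3 F [-0.3 -0.5 -0.3]
[-21.4, 1.0, 0.8, -0.01, -0.03, 0.03, 0],
[-21.4, 1.0, 0.7, 0.0, -0.03, 0.03, 0],
-> [ 401.2 -266.8   90. ]
[0.0, 16.5, -31.1, -0.76, 0.0, 0.0, 0],
[0.0, 16.9, -30.9, -0.76, 0.0, 0.0, 0],
[0.0, 17.3, -30.7, -0.76, 0.0, 0.0, 0],
[0.0, 17.7, -30.5, -0.76, 0.0, 0.0, 0],
[0.0, 18.1, -30.2, -0.77, 0.0, 0.0, 0],
[0.0, 18.5, -30.0, -0.76, 0.0, 0.0, 0],
[0.0, 18.8, -29.8, -0.77, 0.0, 0.0, 0],
[0.0, 19.3, -29.5, -0.76, 0.0, 0.0, 0],
-> [464.4   7.9  90. ]
```

View pics/r3_top.png

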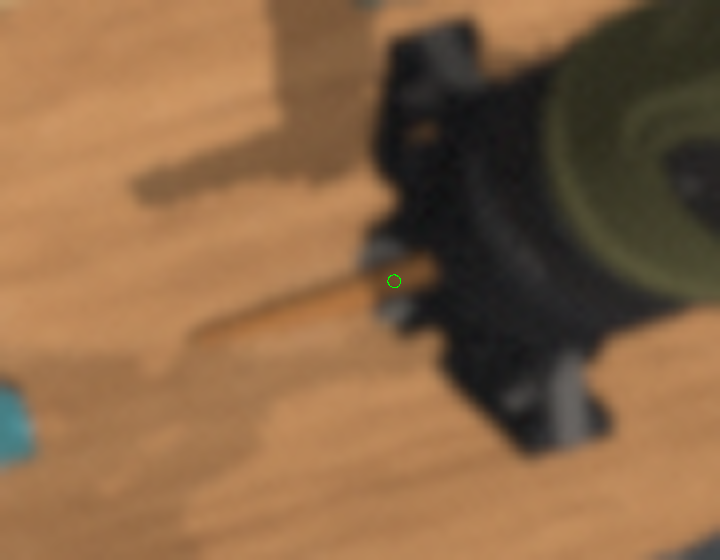

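Run:
```python
from plan import *
go([((463.5,10.3,80),21,10)],0)
```

```text
t 30.25 tcp [ 398.9 -265.8   47.2] jaw 14.9 down [-0.001  0.001 -1.   ] gap 10.3 F [-0.3 -0.5 -0.3]
[-3.3, 13.3, -25.0, -0.61, -0.01, 0.01, 0],
[-3.3, 13.6, -24.9, -0.61, -0.01, 0.0, 0],
[-3.3, 13.9, -24.7, -0.61, -0.01, 0.01, 0],
[-3.3, 14.1, -24.6, -0.61, 0.0, 0.0, 0],
[-3.3, 14.4, -24.4, -0.61, -0.01, 0.01, 0],
[-3.3, 14.7, -24.3, -0.61, 0.0, 0.0, 0],
[-3.2, 14.9, -24.1, -0.61, -0.01, 0.01, 0],
[-3.3, 15.2, -24.0, -0.61, 0.0, 0.0, 0],
[-3.2, 15.4, -23.8, -0.62, -0.01, 0.01, 0],
[-3.3, 15.7, -23.6, -0.61, 0.0, 0.0, 0],
-> [463.5  10.3  80. ]
```

Call:
{"api": "play_rows", "payload": {
  "motion": [
    [[-5,7,-12.5,-0.3,0,0,0],[-5,13.5,-25,-0.6,0,0,0],[-5,14,-25,-0.6,0,0,0],[-5,14,-25,-0.6,0,0,0],[-5,14,-25,-0.6,0,0,0],[-5,14.5,-24,-0.6,0,0,0],[-3,15,-24,-0.6,0,0,0],[0,15,-24,-0.6,0,0,0]]
  ]
}}

```text
t: 30.92
tcp_pos: [448.7, -57.2, 81.0]
tcp_rot: [0.577, 0.409, 0.577, -0.409]
wrist_force: [-0.0, -0.3, -0.4]
finger_gap: 9.5
```

Call:
{"api": "play_rows", "payload": {
  "motion": [
    [[0,15,-24,-0.7,0,0,0],[0,13,-20,-0.7,0,0,0],[0,7,-10,-0.5,0,0,0],[0,0,0,0,0,0,0],[0,0,0,0,0,0,0],[0,0,0,0,0,0,0],[0,0,0,0,0,0,0],[0,0,0,0,0,0,0]]
  ]
}}

```text
t: 31.58
tcp_pos: [462.7, 3.3, 80.8]
tcp_rot: [0.583, 0.399, 0.584, -0.4]
wrist_force: [-0.2, -0.4, -0.6]
finger_gap: 10.0
```

Run:
```python
from plan import *
from look import *
s=arm.state();p=s["tcp_pos"]
look("r4",[468,5,40],[(p[0],p[1],[(2,p[2])],(0,255,0))],k=7,hw=(55,40))
go([((463.5,10.3,30),21,3)],0)
```

```text
top box 280 143
scene box 263 144
t 31.68 tcp [462.8   3.4  80.9] jaw 21.2 down [-0. -0. -1.] gap 10.0 F [ 0.  -1.   0.1]
[17.0, 1.0, -2.1, 0.07, 0.0, 0.0, 0],
[17.0, 1.1, -2.0, 0.07, 0.0, 0.0, 0],
[16.9, 1.0, -2.1, 0.07, 0.0, 0.01, 0],
-> [463.5  10.3  30. ]
```

View pics/r4_scene.png

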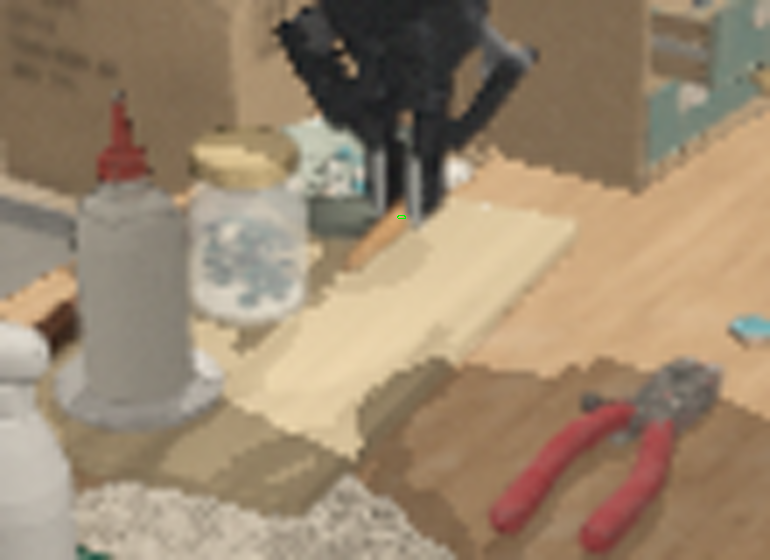

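View pics/r4_top.png

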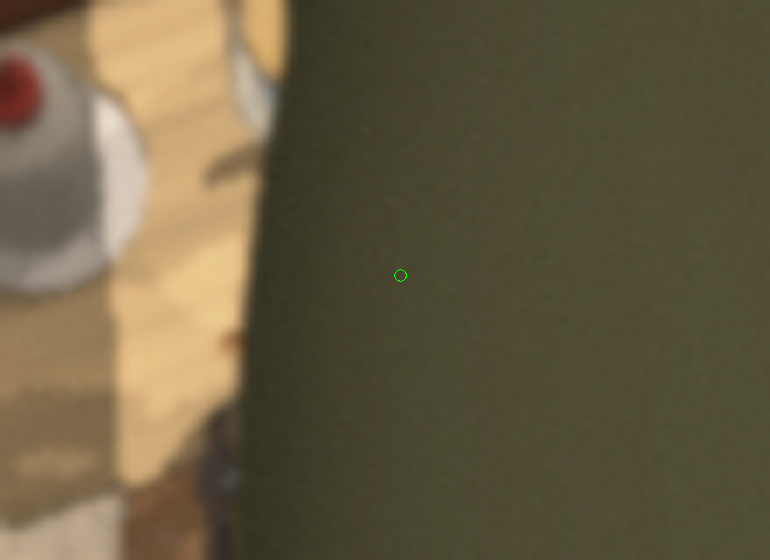

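Run:
```python
import pickle
from h import *
t=pickle.load(open("r4.pkl","rb"))["top"]
p=ray(t,280+(224+.5)/7-.5,143+(342+.5)/7-.5,84); d=p[:2]-[462.8,3.4]; print(p,d@[-.36,.933],d@[.933,.36])
```

```text
[439.17314977  64.329406    84.        ] 65.35280188359134 -0.10926510208291229
```

Call:
{"api": "play_rows", "payload": {
  "motion": [
    [[10,1.5,-3.1,0,0,0,0],[15,1.6,-3.1,0,0,0,0],[15,0,0,0,0,0,0],[12,0,0,0,0,0,0],[8,0,0,0,0,0,0],[0,0,0,0,0,0,0],[0,0,0,0,0,0,0],[0,0,0,0,0,0,0]]
  ]
}}

```text
t: 32.35
tcp_pos: [464.0, 11.0, 21.3]
tcp_rot: [0.584, 0.399, 0.584, -0.399]
wrist_force: [0.2, -0.1, 0.8]
finger_gap: 9.8
```

Run:
```python
from plan import *
from look import *
s=arm.state();p=s["tcp_pos"]
look("r5",[468,5,40],[(p[0],p[1],[(2,p[2])],(0,255,0))],k=7,hw=(55,40),cams=["scene"])
go([((463.5,10.3,16.5),21,1)],0)
```

```text
scene box 263 144
t 32.4 tcp [464.3  11.   21.5] jaw 21.3 down [ 0.001  0.    -1.   ] gap 10.1 F [ 1.  -0.  -0.7]
[5.0, -1.0, 0.4, 0.29, 0.02, -0.06, 0],
-> [463.5  10.3  16.5]
```

View pics/r5_scene.png

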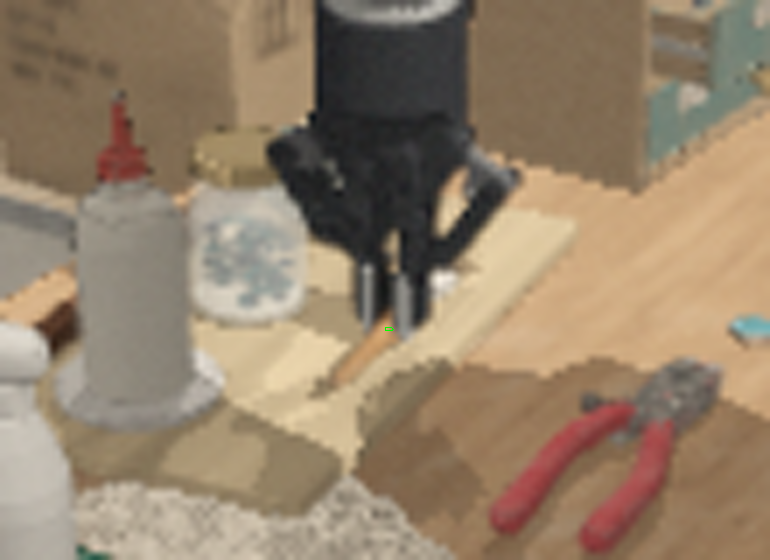

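Good. Lowering the brush onto the board.

Call:
{"api": "play_rows", "payload": {
  "motion": [
    [[2,-0.7,0.5,0.3,0,0,0],[1.5,0,0,0,0,0,0],[1,0,0,0,0,0,0],[0,0,0,0,0,0,0],[0,0,0,0,0,0,0],[0,0,0,0,0,0,0]]
  ]
}}

```text
t: 32.9
tcp_pos: [463.4, 10.3, 16.6]
tcp_rot: [0.583, 0.401, 0.583, -0.401]
wrist_force: [-0.0, 0.2, 2.8]
finger_gap: 10.0
```

Call:
{"api": "play_rows", "payload": {
  "motion": [
    [[0,0,0,0,0,0,17],[0,0,0,0,0,0,22],[0,0,0,0,0,0,28],[0,0,0,0,0,0,30],[-8,0,0,0,0,0,30],[-15,0,0,0,0,0,30],[-25,0,0,0,0,0,30],[-30,0,0,0,0,0,30]]
  ]
}}

```text
t: 33.57
tcp_pos: [461.5, 10.3, 94.5]
tcp_rot: [0.582, 0.4, 0.584, -0.401]
wrist_force: [0.6, 0.2, -0.2]
finger_gap: 25.4
```

Call:
{"api": "play_rows", "payload": {
  "motion": [
    [[-35,0,0,0,0,0,30],[-35,0,0,0,0,0,30],[-35,0,0,0,0,0,30],[-25,0,15,0,0,0,30],[0,0,30,0,0,0,30],[0,-5,40,0,0,0,30],[0,-10,40,0,0,0,30],[0,-10,40,0,0,0,30]]
  ]
}}

```text
t: 34.23
tcp_pos: [499.2, -154.2, 225.5]
tcp_rot: [0.583, 0.4, 0.583, -0.4]
wrist_force: [0.9, 0.5, -0.7]
finger_gap: 25.5
```

Call:
{"api": "play_rows", "payload": {
  "motion": [
    [[0,-15,38,0,0,0,30],[0,-15,38,0,0,0,30],[0,-15,38,0,0,0,30],[0,-15,38,0,0,0,30],[0,-15,38,0,0,0,30],[0,0,20,0,0,0,30],[0,0,0,0,0,0,30],[0,0,0,0,0,0,30]]
  ]
}}

```text
t: 34.9
tcp_pos: [503.7, -376.5, 224.3]
tcp_rot: [0.582, 0.401, 0.583, -0.401]
wrist_force: [-0.2, 0.8, -1.5]
finger_gap: 25.9
```

Run:
```python
from look import *
look("f1",[520,30,30],[],k=6,hw=(66,48))
t=pickle.load(open("f1.pkl","rb"))
overlay(t["top"],[(552,31,JAR(12)+[(27.5,88),(27.5,101)],(255,0,0)),(512.4,134.2,COA+BOT(21)[:1],(0,0,255)),(591.5,-71.9,BOWL,(0,0,255)),(468,-1.4,[(12,12),(78,20)],(0,255,0))],"pics/f1o.png",(250,110,382,220),6)
print(arm.state()["tcp_pos"])
for l in["glue_bottle","chip_jar","jar_lid","glue_brush","trigger_bottle"]:
    for n in("top","scene"): print(l,n,[( [round(float(x)) for x in d["location"]],round(d["confidence"],2)) for d in arm.tip_of(n,l)])
```

```text
top box 258 116
scene box 237 136
[ 503.78912453 -374.74248851  224.55044917]
glue_bottle top [([511, 138, 27], 0.67)]
glue_bottle scene [([507, 134, 25], 0.76), ([589, -78, 14], 0.65)]
chip_jar top [([550, 33, 10], 0.66)]
chip_jar scene [([557, 32, 18], 0.76)]
jar_lid top [([551, 32, 87], 0.89), ([194, 368, 3], 0.64), ([553, 32, 14], 0.61)]
jar_lid scene [([190, 366, -4], 0.76), ([554, 30, 86], 0.59)]
glue_brush top [([468, 1, 13], 0.51)]
glue_brush scene [([468, 0, 10], 0.45)]
trigger_bottle top [([434, 273, 7], 0.87)]
trigger_bottle scene [([435, 273, 4], 0.75), ([464, 2, 11], 0.5)]
```

View pics/f1o.png

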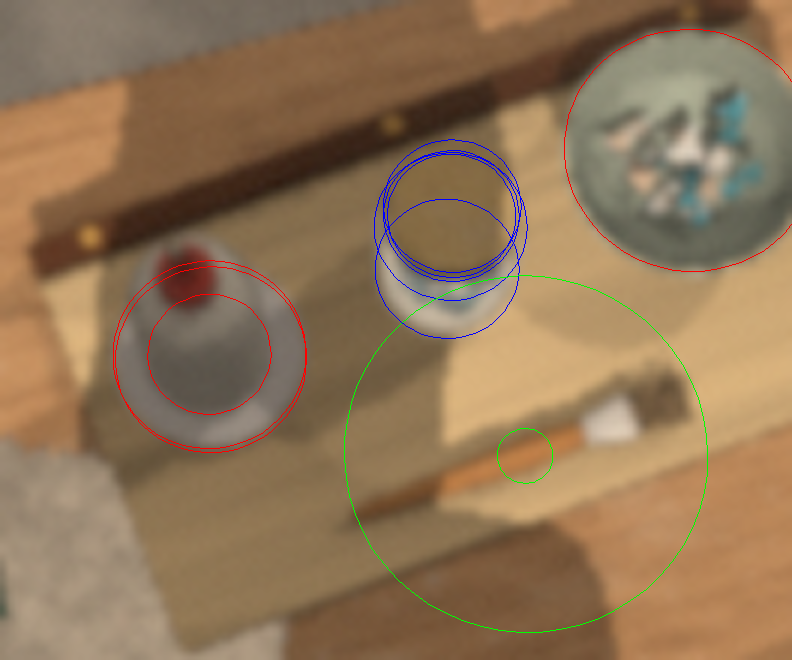

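View pics/f1_scene.png

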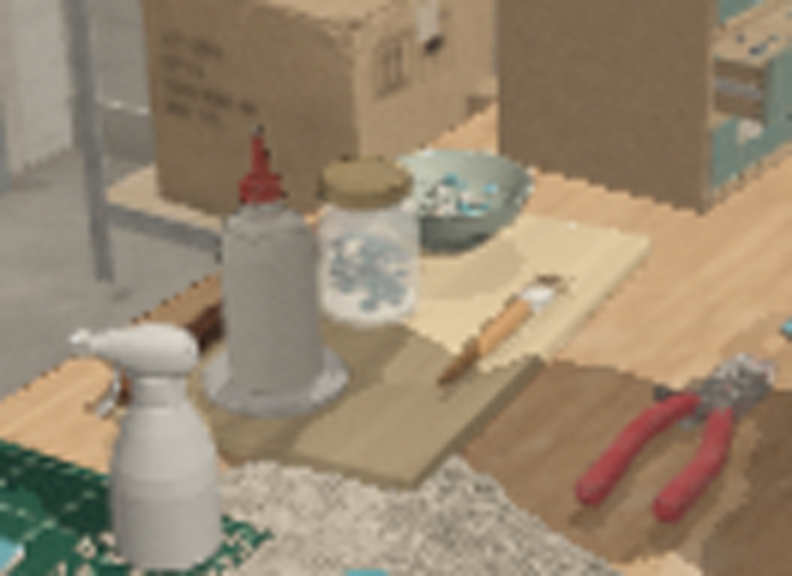

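View pics/f1_top.png

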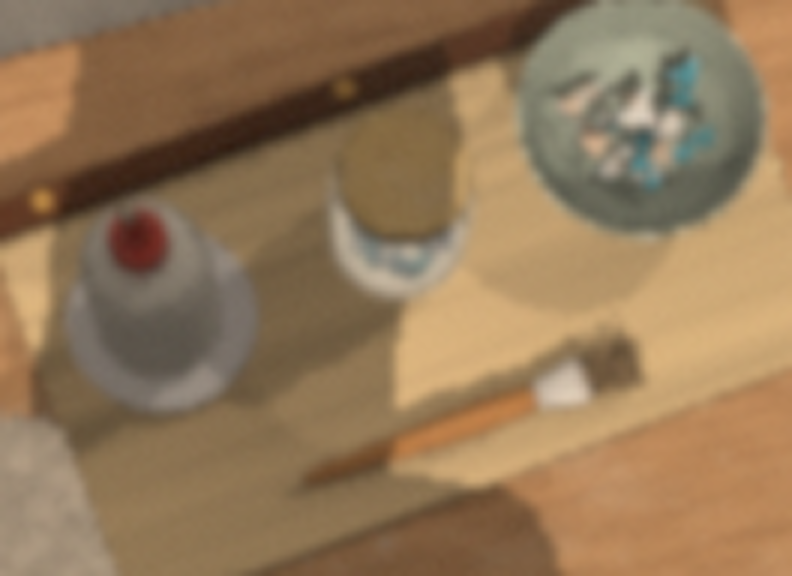

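Run:
```python
from workcell import arm
print(arm.finish_job(), arm.state()["t"])
```

```text
the job is handed in; nothing more can be done
the job is handed in; nothing more can be done
```

The board is set out as asked and handed in at about 36 s of the 109 s allowed. The work was done in the order asked, and the hand-in gave no verdict.

- **Glue bottle:** stands on the white speckled coaster, centred to within about 1–2 mm in both cameras.
- **Jar and lid:** the jar stands at the middle of the row, within about 1–2 mm of the midpoint worked out from coaster and bowl. The gold-brown lid sits flat and centred on its rim.
- **Brush:** lies flat in front of the jar, its centre within about 1 mm of its place. It is parallel to the board's front edge to about 0.3°.
- **Trigger bottle:** found where it was, at (434, 273) mm. Nothing fell, and the highest wrist force in the move reports was about 22 N.

**Checks that disagreed:** the scene camera's calibration was off by about 1 px, or 2–3 mm, against the top camera and the robot, so I relied mainly on the top camera. The networks' readings differed from my own by up to about 5 mm. They also gave a few false hits, including the bowl as a glue bottle, the brush as a trigger bottle and the turquoise lid as the jar lid. I judged those wrong from the pictures.

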